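Fish the lower filter element out of a deep oil filter housing with a hook

ROBOT

A 7-joint arm with a two-finger parallel gripper is mounted at the origin on the work surface. World frame = base frame: x ahead of the robot, y to its left, z up, the work surface at z = 0. Lengths are in m, angles in degrees, forces in N, time in s.
With the tool pointing down it reaches from about 0.425 to 0.925 m from the base axis. Payload 6.8 kg.
Tool frame: the origin (TCP) lies at the very end of the fingers, on their centre line; the grasp point (between the pads) lies 19 mm behind it; z points along the fingers, y is the line along which they close (so a half turn about z gives the same grasp; the last joint's range is limited). The gripper opens to 88 mm and grips with 3 to 60 N. Pads are 20 mm wide; open, the fingers measure 115 mm over their backs; the gripper's body (75 mm by 178 mm) begins 61 mm behind the grasp point.
Start: joints at [59.181, 27.33, 1.283, 89.118, -0.659, 63.558, -4.761], TCP at [0.281, -0.614, 0.223] pointing down, gripper open.
Joint ranges: [-169.35, 169.35], [-19.33, 120.38], [-80.79, 83.38], [13.8, 139.57], [-78.32, 258.32], [9.67, 109.79], [-169.56, 169.56]. Speed limits (degrees/s): [136.94, 136.94, 180, 180, 180, 180, 180].

INTERFACE

Orientations are given as a 3x3 rotation matrix whose columns are the frame's x, y, z axes.
In Python, from plant import manip gives the robot as it stands.
- The arm moves only by the tool jog_arm, never from a script. Its argument "steps" is a list of rows, each an object of numbers: "dx", "dy", "dz": the shift along the tool's x, y, z in cm; "rx", "ry", "rz": the turn, a rotation vector about the tool's x, y, z in rad; "jaw": the opening, from 0 (shut) to 1 (fully open). A call has 1 to 8 rows; each row is the pose to reach, as a shift and turn from the pose commanded when the call began, along the tool's axes at that moment; what a row does not reach only later rows make up. A row lasts 1/12 s, in which the tool goes at most 41.7 mm and 7.16 degrees, less where a joint would pass 70% of its speed; a pose out of reach is approached as far as the arm can. A call with a gripper value outside its range is refused whole. The fingers move at their own pace and stop on an object; the grip force is fixed at half the most. Time passes only in rows, so rows that repeat a pose let the fingers close. It gives the time, the measured TCP pose, the force, the opening and the grip force at its end, in the units of the state.
- manip.sense(): the state, without advancing time (a new reading comes with each control period).
- manip.snapshot(name): name is "scene" or "top"; returns the picture (480x640x3 uint8, blue, green, red); there is no depth.
- manip.camera_params(name): a dict with "K" (3x3 intrinsics, pixels), "k1" (the pictures are not rectified: a ray, as slopes to the right and down, at radius r is drawn at 1 + k1 r^2 times it, then the intrinsics apply), "world_to_cam" (4x4, takes a point from world to camera coordinates). Camera axes: x right, y down, z forward; pixel columns grow to the right and rows downward; lengths in m; the calibration is good to about 2 mm. A picture is of the moment at which its call begins. camera_params takes no time and is no camera call.
- manip.finish_job(): hands the job in; it is judged then, once.
The state is a dict: "time_s": time; "qpos": joint angles; "qd": joint speeds; "effort": joint torques, N m; "tool_pos": TCP position; "ee_rot": TCP orientation; "wrist_force": force on the tool from outside, world axes, zero at the start; "torque": the same for the moment, N m; "width": finger opening in m; "grasp_force": force on a finger pad.
Only numpy, scipy, OpenCV 4.12 (cv2) and the standard library are available. Lean on these libraries where they do the work, as an engineer would, in place of code of your own. Each camera call takes 0.05 s, during which the arm holds its last target. There are 200 camera calls.

TASK

The short orange filter element is still down at the bottom of the oil filter housing: take the red T-handle hook from the blue tool rack, hook the element by its pull loop and lift it out without touching it with the fingers. Set it down gently and upright in the black drain tray beside the tall element, unhook it, then hang the hook tool back in its slot in the rack and let go, leaving the other things on the table where they are.

Things in the scene. Friction and masses are not known exactly. Their poses are not given: they have to be found in the camera images.
- housing: Aluminium oil filter housing, fixed: an upright pot 94 mm across (threads 99 mm), rim 145 mm above the table, open on top; bore 84 mm in diameter with a flat floor 10 mm above the table. Foot flange 136 x 126 mm; a plate cooler 116 mm high on its +x side, 62 to 124 mm from the bore axis. Origin: on the bore axis at table level; z up.
- housing_mouth (a point): Centre of the housing's mouth, on the bore axis at the height of the rim (145 mm above the table).
- element_center (a point): Short filter element standing upright at the bottom of the bore, loose, about 120 g: cartridge 62 mm in diameter, 32 mm high, brown pleats, orange end caps, with an upright orange pull loop on top. Total height 61 mm; this point is on its axis half-way up, 30.5 mm above its underside.
- element_loop (a point): Middle of the level top bar of the element's pull loop, on the bar's centre line and the element's axis, 58.5 mm above its underside. The loop is a round 5 mm bar forming an arch in the element's y-z plane: legs at y = +-18 mm, top bar 18 mm long along y, its underside 24 mm above the end cap. A hook passes through it along x, from either side.
- hook_tool_grip (a point): Centre of the hook tool's red T-handle (tool 110 g): a bar 70 mm long along its y, 18 mm wide (x), 18 mm high, gripped from above across x. Below: a 14 mm neck, then a collar 28 mm in diameter, underside 34 mm below this point, then a straight 5 mm shank down the tool's z axis to a J hook. It starts hanging by its collar in the rack's middle slot.
- hook_tool_hook (a point): Seat of the tool's J hook: lowest point inside the hook, 131 mm below the handle centre and 8 mm from the shank axis towards the tool's +x. The hook is 4 mm wire bent to a U, 12 mm wide inside, turned up on the +x side. Its underside is 4 mm below the seat; its tip's outer face is 18 mm from the shank axis and the tip ends 11 mm above the seat.
- rack: Blue sheet-steel tool rack, fixed, 200 mm wide (y), on two side panels: a 4 mm top plate, upper face 120 mm above the table, from x = -46 to +44 mm; open below but for a rear lip at x = +42 mm, 30 mm deep. Three slots 14 mm wide open to the front (-x) and end at x = 0. The hook tool's is the middle one; those at y = +-65 mm hold fixed screwdrivers standing 58 mm above the plate. Origin: table level.
- rack_slot (a point): Place of the tool's shank axis in the rack's middle slot, at the plate's upper face, 8 mm before the slot's closed end. The slot runs along x, open to -x 38 mm in front of here. The tool hangs upright, collar on the plate, turned any way about its shank; raise it a little and draw it out to the front (-x), as the hook does not pass up through the slot.
- tray: Black drain tray, fixed, 130 mm (x) x 200 mm (y), walls 3 mm thick and 22 mm high, floor 3 mm above the table. Origin: centre of its underside. The tall element stands in the half at -y, the half at +y is free: the short element goes there, upright on the floor.
- upper_element_center (a point): The tall filter element standing in the tray: white pleats, black end caps, 66 mm in diameter, 78 mm high; this point is on its axis half-way up. Loose, leave it where it is.
- filter_cap: Black screw cap of the housing, 96 mm in diameter, 47 mm high, loose on the table. Leave it.
- deep_socket: Steel socket, 30 mm in diameter, 60 mm high, standing loose on the table. Leave it.
- ring_spanner: Steel spanner lying loose on the table, 178 mm long along its y, 8 mm high. Leave it.
- spray_can: Red spray can, 65 mm in diameter, 190 mm high, loose at the back of the table. Leave it.
- tail_lamp: Round red tail lamp, 108 mm in diameter, 49 mm high, lying loose at the back. Leave it.

How it is judged (in metres and radians):
On the way, in this order (a step that is already met when the one before it is completed fails the run):
1. the hook is down inside the housing's bore (horizontal distance between hook_tool_hook and housing_mouth below 0.042 m and z of hook_tool_hook in the frame of housing below 0.1 m), for 0.1 s.
2. the element hangs from the hook, its underside above the housing's rim (z of element_center in the frame of housing above 0.176 m and contact force between hook_tool and element above 0.2 N and contact force between element and housing below 0.05 N), for 0.1 s.
3. the element stands upright on the tray's floor, unhooked (z of element_center in the frame of tray between 0.0295 and 0.0375 m and x of element_center in the frame of tray between -0.05 and 0.05 m and y of element_center in the frame of tray between -0.085 and 0.085 m and angle between element_center's own z axis and vertical below 0.1 rad and contact force between hook_tool and element below 0.05 N), for 0.3 s.
At the end, for the whole second after the job is handed in: The short element stands upright (within 0.1 rad) on the tray's floor, inside the tray; the hook tool hangs upright (within 0.12 rad) in the rack's middle slot with its collar down on the plate (within 4 mm in height) and is released (z of element_center in the frame of tray between 0.0295 and 0.0375 m and x of element_center in the frame of tray between -0.05 and 0.05 m and y of element_center in the frame of tray between -0.085 and 0.085 m and angle between element_center's own z axis and vertical below 0.1 rad and distance between hook_tool_grip and rack_slot below 0.06 m and z of hook_tool_grip in the frame of rack between 0.15 and 0.158 m and angle between hook_tool_grip's own z axis and vertical below 0.12 rad and z of hook_tool_hook in the frame of rack below 0.05 m and contact force between hook_tool and rack above 0.3 N); the robot touches nothing.
It fails at once if the short element touched by the fingers or arm (contact force between any of the fingers, the arm and element above 0.5 N).
It fails at once if the short element dropped or slammed into the tray (over 20 N) (contact force between element and tray above 20 N).
It fails at once if the short element tipped over (more than 0.8 rad) (angle between element_center's own z axis and vertical above 0.8 rad).
It fails at once if another thing on the table or the tall element moved by more than 30 mm (distance of any of upper_element_center, filter_cap, deep_socket, ring_spanner, spray_can, tail_lamp from where it was at the start of the episode above 0.03 m).
It also fails if it takes over 72 s, if anything falls off the work surface, if the arm or the gripper's body presses on something with over 40 N, if the wrist force passes 120 N, or if a joint passes its speed limit or range.

## Working session

There is one attempt and no reset: what is moved stays moved. The work goes in short steps, Python scripts to look and compute and a tool call to move; the robot and the scene stay as the last step left them, time stands still between calls to the robot, and variables do not carry over. Pictures are saved under pics/ and viewed, at most 10 in all, crops included, and the job is handed in when it is done.

Besides the shell and the picture viewer there is one more tool, called after "Emit:" by a JSON object that holds its "api" and its "payload". jog_arm: Moves the arm, as the interface text tells. Its arguments: {"type":"object","properties":{"steps":{"type":"array"}},"required":["steps"]}

```bash
mkdir -p pics; ls
python3 - <<'E'
from plant import manip
import cv2
s=manip.sense();print({k:s[k] for k in('time_s','tool_pos','ee_rot','width')})
for n in('scene','top'):
    cv2.imwrite(f'pics/{n}0.png',manip.snapshot(n)); p=manip.camera_params(n);print(n,p)
E
```

```text
pics
{'time_s': 0.0, 'tool_pos': array([ 0.28099413, -0.6130874 ,  0.22172253]), 'ee_rot': array([[ 9.09044758e-01,  4.16697611e-01, -8.53493658e-04],
       [ 4.16698464e-01, -9.09043448e-01,  1.54929130e-03],
       [-1.30276834e-04, -1.76402463e-03, -9.99998436e-01]]), 'width': 0.08761178063590068}
scene {'K': array([[435.43162224,   0.        , 322.87931093],
       [  0.        , 435.43162224, 241.94077164],
       [  0.        ,   0.        ,   1.        ]]), 'k1': -0.0952596371960443, 'world_to_cam': array([[ 0.70803634,  0.70583708,  0.02187618, -0.43196931],
       [ 0.44322433, -0.42006189, -0.79189659, -0.12377213],
       [-0.54976062,  0.57038761, -0.61026325,  1.18480073],
       [ 0.        ,  0.        ,  0.        ,  1.        ]])}
top {'K': array([[531.14345167,   0.        , 318.56166492],
       [  0.        , 531.14345167, 246.11187032],
       [  0.        ,   0.        ,   1.        ]]), 'k1': -0.05941395000448143, 'world_to_cam': array([[ 0.00779776, -0.99961918,  0.0264704 ,  0.02003607],
       [-0.99347565, -0.01075633, -0.11353608,  0.58038927],
       [ 0.11377757, -0.02541237, -0.99318119,  1.00937676],
       [ 0.        ,  0.        ,  0.        ,  1.        ]])}
```

View pics/scene0.png

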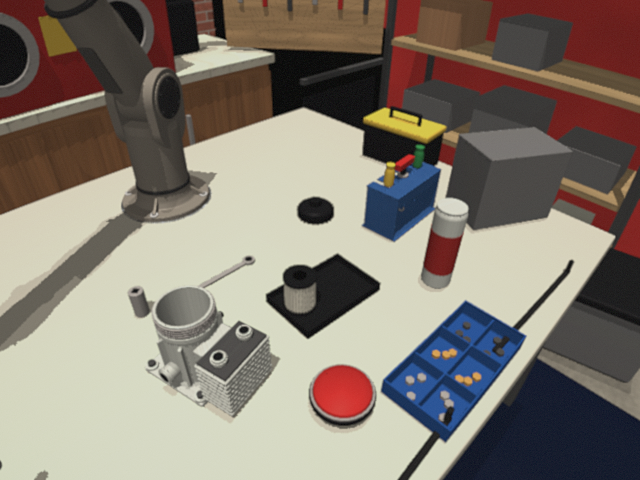

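View pics/top0.png

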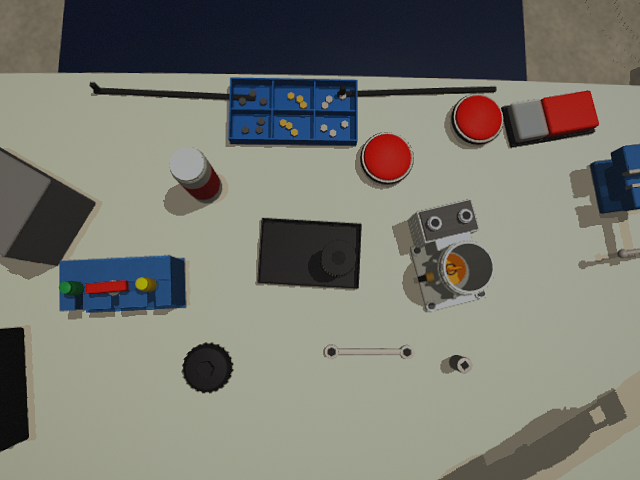

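The scene picture shows the housing (185,310), tray (323,292), rack with the red T-handle (402,205→404,163). In the top picture the handle is at (106,287), the bore at (465,268) with the orange element at its bottom, and the tray at (310,253), tall element on the right. I'll zoom on the housing and rack and measure.

```bash
cat > h.py <<'E'
import numpy as np, cv2
from plant import manip
P={n:manip.camera_params(n) for n in('scene','top')}
def ray(n,uv):
    p=P[n];K=p['K'];uv=np.asarray(uv,float).reshape(-1,1,2)
    x=cv2.undistortPoints(uv,K,np.array([p['k1'],0,0,0.]))[:,0]
    M=p['world_to_cam'];R=M[:3,:3]
    return -R.T@M[:3,3], np.c_[x,np.ones(len(x))]@R
def onz(n,uv,z):
    c,d=ray(n,uv);return c+d*((z-c[2])/d[:,2])[:,None]
def proj(n,X):
    p=P[n];M=p['world_to_cam'];X=np.asarray(X,float).reshape(-1,3)
    return cv2.projectPoints(X,cv2.Rodrigues(M[:3,:3])[0],M[:3,3],p['K'],np.array([p['k1'],0,0,0.]))[0][:,0]
def two(a,b):
    (c1,d1),(c2,d2)=ray('top',a),ray('scene',b);d1=d1[0];d2=d2[0]
    t=np.linalg.lstsq(np.c_[d1,-d2],c2-c1,rcond=None)[0]
    p,q=c1+t[0]*d1,c2+t[1]*d2;return (p+q)/2,np.linalg.norm(p-q)
def hsv(im,lo,hi,roi=None):
    m=cv2.inRange(cv2.cvtColor(im,cv2.COLOR_BGR2HSV),lo,hi)
    if roi:
        k=np.zeros_like(m);x0,y0,x1,y1=roi;k[y0:y1,x0:x1]=255;m&=k
    return m
def big(m):
    return max(cv2.findContours(m,cv2.RETR_EXTERNAL,cv2.CHAIN_APPROX_NONE)[0],key=cv2.contourArea)
E
python3 - <<'E'
from h import *
T=cv2.imread('pics/top0.png')
c=big(hsv(T,(0,150,80),(8,255,255),(70,270,140,305)))
r=cv2.minAreaRect(c);print('handle',r);b=cv2.boxPoints(r);
w=onz('top',b,.163);print(w.mean(0),[np.linalg.norm(w[i]-w[i-1]) for i in range(4)],w)
c=big(hsv(T,(0,0,0),(179,255,50),(250,210,370,295)));r=cv2.minAreaRect(c);print('tray',r);w=onz('top',cv2.boxPoints(r),.022);print(w.round(4).tolist(),w.mean(0))
print([np.linalg.norm(w[i]-w[i-1]) for i in range(4)])
c=big(hsv(T,(100,120,40),(125,255,255),(50,245,190,320)));print('rack',cv2.approxPolyDP(c,4,True)[:,0].tolist())
o=hsv(T,(8,130,80),(25,255,255),(425,235,500,300));print('orange',cv2.boundingRect(o))
a=cv2.resize(T[225:325,395:505],None,fx=7,fy=6,interpolation=cv2.INTER_CUBIC)[:300*2]
a=cv2.resize(T[230:310,400:500],(500,400),interpolation=cv2.INTER_CUBIC)
b=cv2.resize(T[245:325,50:200],(750,400),interpolation=cv2.INTER_CUBIC)[:, :]
can=np.zeros((600,800,3),np.uint8);can[:300,:375]=cv2.resize(a,(375,300));can[300:600,:562]=cv2.resize(b,(562,300))
S=cv2.imread('pics/scene0.png');can[:300,380:800]=cv2.resize(S[280:400,135:303],(420,300))
cv2.imwrite('pics/z1.png',can)
E
```

```text
handle ((105.934814453125, 286.6851806640625), (10.207390785217285, 40.5903205871582), 85.42607879638672)
[0.49194843 0.38973953 0.163     ] [np.float64(0.017400674891693217), np.float64(0.06950394068472916), np.float64(0.017376214335544052), np.float64(0.06936320513301356)] [[0.49738984 0.42547108 0.163     ]
 [0.50374906 0.35625866 0.163     ]
 [0.4865101  0.35407893 0.163     ]
 [0.48014473 0.42314944 0.163     ]]
tray ((309.470703125, 252.998291015625), (100.88443756103516, 65.00527954101562), 3.3664605617523193)
[[0.5082, 0.1451, 0.022], [0.6373, 0.1402, 0.022], [0.6278, -0.0608, 0.022], [0.4984, -0.053, 0.022]] [0.56793565 0.04287108 0.022     ]
[np.float64(0.1983813598437912), np.float64(0.12917646682426762), np.float64(0.201166031628647), np.float64(0.1296176919266405)]
rack [[185, 306], [183, 258], [59, 262], [60, 282], [83, 284], [80, 308], [86, 311]]
orange (426, 254, 40, 31)
```

View pics/z1.png

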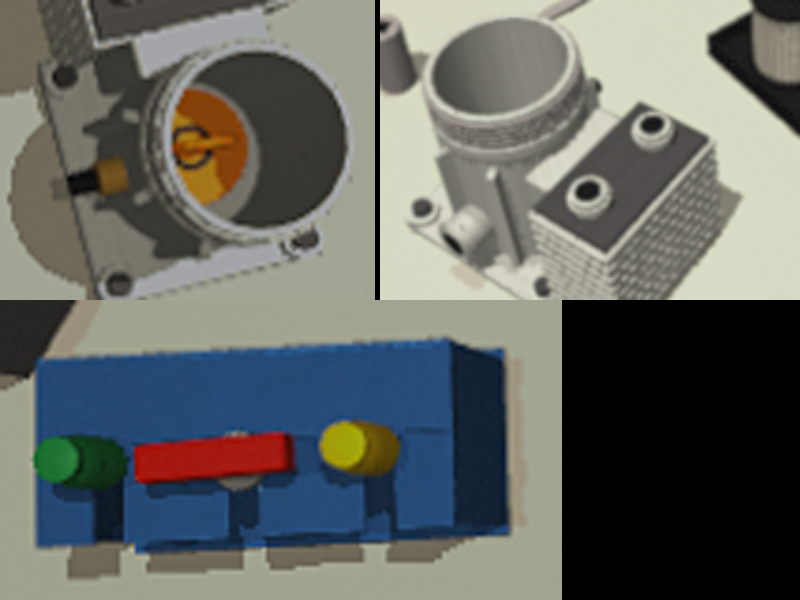

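The crop shows the bore with the element's orange cap and a loop bar running almost along image-horizontal (world y), and the handle lying along y in the middle slot (front toward image bottom). Now housing circle, loop, rack axes and the grey box's height.

Run:
```python
from h import *
from scipy.optimize import least_squares
T=cv2.imread('pics/top0.png');g=cv2.cvtColor(T,cv2.COLOR_BGR2GRAY)
def circ(p,r=None):
    f=lambda q:np.hypot(p[:,0]-q[0],p[:,1]-q[1])-(q[2] if r is None else r)
    s=least_squares(f,[*p[:,:2].mean(0),.04][:3 if r is None else 2],loss='soft_l1',f_scale=.001);return s.x,np.abs(s.fun).mean()
# inner rim by radial search from (467,268)
big4=cv2.resize(g,None,fx=4,fy=4,interpolation=cv2.INTER_CUBIC)
inn=[];out=[]
c0=np.array([466.,267.])
for a in np.arange(0,360,6):
    d=np.array([np.cos(np.radians(a)),np.sin(np.radians(a))]);rr=np.arange(19,33,.25)
    pr=np.array([big4[tuple((((c0+r*d)+.5)*4-.5).round().astype(int)[::-1])] for r in rr]).astype(float)
    gr=np.gradient(pr);inn.append((a,c0+rr[gr.argmax()]*d,gr.max()))
w=onz('top',[i[1] for i in inn if i[2]>8],.145)
H,e=circ(w);print('rim inner',H,e,len(w))
# cap right edge
o=hsv(T,(5,120,60),(25,255,255),(440,240,500,300));c=big(o)[:,0].astype(float);print('orange bbox',cv2.boundingRect(o))
E_=[]
for v in range(255,282,2):
    r=c[c[:,1]==v]
    if len(r):E_.append((r[:,0].max()+.5,v))
w=onz('top',E_,.042);print('cap',circ(w,.031),circ(w,None))
print('proj axis cap/loop', proj('top',[[H[0],H[1],.042],[H[0],H[1],.0685],[H[0],H[1],.145]]))
# rack
for n,uv in dict(bl=(59.9,261),br=(169.3,256.5),fl=(59.9,311),fr=(171.4,309),slot=(114.9,310.5),).items(): print(n,onz('top',[uv],.12)[0])
b=onz('scene',[(497,225)],0)[0]
for z in(.1,.15,.2,.25):print(z,proj('scene',[[b[0],b[1],z]]))
print('box',b)
a=cv2.resize(T[248:290,435:491],(800,600),interpolation=cv2.INTER_CUBIC);cv2.imwrite('pics/z2.png',a)
```

```text
rim inner [ 0.5336892  -0.23678295  0.04194527] 0.0012819082003936427 59
orange bbox (446, 254, 20, 31)
cap (array([ 0.54296954, -0.28649825]), np.float64(0.006318355582852292)) (array([ 0.53739123, -0.23300217,  0.02944453]), np.float64(0.0004163979838817354))
proj axis cap/loop [[452.56421171 270.64152332]
 [456.40136157 269.69789575]
 [468.67612194 266.67665064]]
bl [0.53828116 0.49160994 0.12      ]
br [0.54860346 0.29447294 0.12      ]
fl [0.44919683 0.48638635 0.12      ]
fr [0.45536871 0.28726767 0.12      ]
slot [0.45147566 0.38767165 0.12      ]
0.1 [[507.38922638 191.92248483]]
0.15 [[512.91530621 174.0298368 ]]
0.2 [[518.66843808 155.16390424]]
0.25 [[524.65005991 135.27198025]]
box [ 7.00892431e-01  5.49634176e-01 -1.11022302e-16]
```

View pics/z2.png

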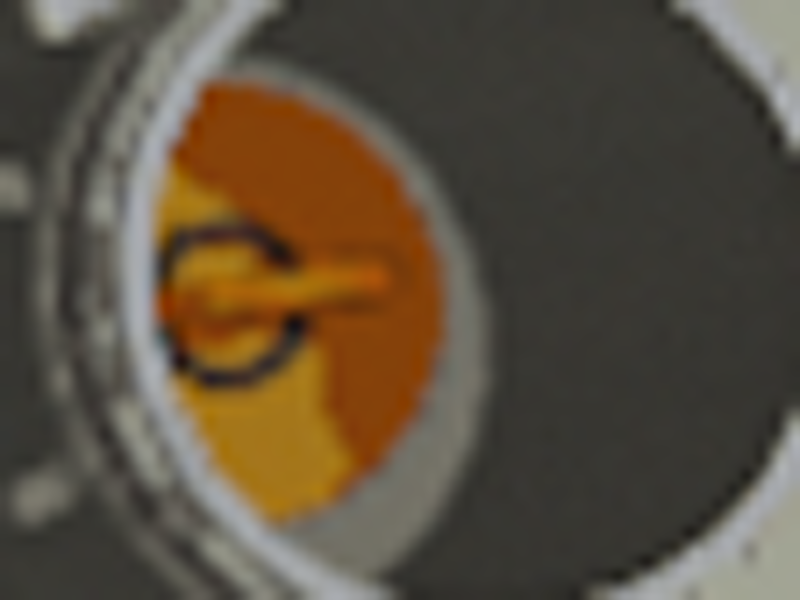

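The zoomed picture shows the cap with its black ring centred at crop (232,305) and the loop bar from (220,295) to (388,273). This places the loop at about (0.537, -0.233), with its y axis turned about +8°. The handle is at (0.492, 0.390), turned +5.3°, and the rack is turned about +2.7°. Everything agrees with the given sizes, so I'm moving.

Emit:
{"api": "jog_arm", "payload": {"steps": [{"dx":27.5,"dy":-17,"dz":-3,"rz":-0.8},{"dx":27.5,"dy":-17,"dz":-3,"rz":-0.8},{"dx":27.5,"dy":-17,"dz":-3,"rz":-0.8},{"dx":27.5,"dy":-17,"dz":-3,"rz":-0.8},{"dx":27.5,"dy":-17,"dz":-3,"rz":-0.8},{"dx":27.5,"dy":-17,"dz":-3,"rz":-0.8},{"dx":27.5,"dy":-17,"dz":-3,"rz":-0.8},{"dx":27.5,"dy":-17,"dz":-3,"rz":-0.8}]}}

```text
invalid input
```

```bash
cat >> h.py <<'E'
def go(pos,yaw):
    "jog (cm, rad) from the measured pose to TCP pos, pointing down, closing axis y at yaw (deg)"
    from scipy.spatial.transform import Rotation as Ro
    s=manip.sense();R=s['ee_rot'];a=np.radians(yaw);y=np.array([np.cos(a),np.sin(a),0]);z=np.array([0,0,-1.])
    G=np.c_[np.cross(y,z),y,z]
    print('t',round(s['time_s'],2),'tcp',s['tool_pos'].round(4),'w',round(s['width'],4),'F',s['wrist_force'].round(2))
    print('d cm',(R.T@(np.array(pos)-s['tool_pos'])*100).round(2),'r',Ro.from_matrix(R.T@G).as_rotvec().round(4))
E
python3 -c "
from h import *
go([.4915,.39,.25],5.3)"
```

```text
t 0.1 tcp [ 0.281  -0.6131  0.2218] w 0.0877 F [ 0.1  -0.08  0.18]
d cm [ 60.93 -82.42  -2.69] r [-1.5000e-03 -9.0000e-04 -1.2335e+00]
```

Emit:
{"api": "jog_arm", "payload": {"steps": [{"dx":27.5,"dy":-17,"dz":-3,"rx":0,"ry":0,"rz":-0.8,"jaw":1},{"dx":27.5,"dy":-17,"dz":-3,"rx":0,"ry":0,"rz":-0.8,"jaw":1},{"dx":27.5,"dy":-17,"dz":-3,"rx":0,"ry":0,"rz":-0.8,"jaw":1},{"dx":27.5,"dy":-17,"dz":-3,"rx":0,"ry":0,"rz":-0.8,"jaw":1},{"dx":27.5,"dy":-17,"dz":-3,"rx":0,"ry":0,"rz":-0.8,"jaw":1},{"dx":27.5,"dy":-17,"dz":-3,"rx":0,"ry":0,"rz":-0.8,"jaw":1},{"dx":27.5,"dy":-17,"dz":-3,"rx":0,"ry":0,"rz":-0.8,"jaw":1},{"dx":27.5,"dy":-17,"dz":-3,"rx":0,"ry":0,"rz":-0.8,"jaw":1}]}}

```text
time_s: 0.77
tool_pos: [0.462, -0.3411, 0.2528]
ee_rot: [[0.329, 0.944, 0.0], [0.944, -0.329, 0.001], [0.001, 0.0, -1.0]]
wrist_force: [0.4, -0.1, 0.3]
width: 0.0878
grasp_force: 0.0
```

```bash
python3 -c "
from h import *
go([.4915,.39,.25],5.3)"
```

```text
t 0.77 tcp [ 0.462  -0.3411  0.2528] w 0.0878 F [ 0.41 -0.11  0.26]
d cm [ 70.   -21.29   0.35] r [ 3.000e-04 -9.000e-04 -4.282e-01]
```

Emit:
{"api": "jog_arm", "payload": {"steps": [{"dx":32,"dy":-6,"dz":0,"rx":0,"ry":0,"rz":-0.43,"jaw":1},{"dx":32,"dy":-6,"dz":0,"rx":0,"ry":0,"rz":-0.43,"jaw":1},{"dx":32,"dy":-6,"dz":0,"rx":0,"ry":0,"rz":-0.43,"jaw":1},{"dx":32,"dy":-6,"dz":0,"rx":0,"ry":0,"rz":-0.43,"jaw":1},{"dx":32,"dy":-6,"dz":0,"rx":0,"ry":0,"rz":-0.43,"jaw":1},{"dx":32,"dy":-6,"dz":0,"rx":0,"ry":0,"rz":-0.43,"jaw":1},{"dx":32,"dy":-6,"dz":0,"rx":0,"ry":0,"rz":-0.43,"jaw":1},{"dx":32,"dy":-6,"dz":0,"rx":0,"ry":0,"rz":-0.43,"jaw":1}]}}

```text
time_s: 1.43
tool_pos: [0.5106, -0.0196, 0.2527]
ee_rot: [[-0.091, 0.996, 0.0], [0.996, 0.091, 0.0], [0.0, 0.0, -1.0]]
wrist_force: [0.4, -0.4, -0.8]
width: 0.0882
grasp_force: 0.0
```

```bash
python3 -c "
from h import *
go([.4915,.39,.25],5.3)"
```

```text
t 1.43 tcp [ 0.5106 -0.0196  0.2527] w 0.0882 F [ 0.42 -0.36 -0.85]
d cm [40.96  1.81  0.29] r [ 0.0001 -0.0005 -0.0016]
```

Emit:
{"api": "jog_arm", "payload": {"steps": [{"dx":30,"dy":1.3,"dz":0.2,"rx":0,"ry":0,"rz":0,"jaw":1},{"dx":30,"dy":1.3,"dz":0.2,"rx":0,"ry":0,"rz":0,"jaw":1},{"dx":30,"dy":1.3,"dz":0.2,"rx":0,"ry":0,"rz":0,"jaw":1},{"dx":30,"dy":1.3,"dz":0.2,"rx":0,"ry":0,"rz":0,"jaw":1},{"dx":30,"dy":1.3,"dz":0.2,"rx":0,"ry":0,"rz":0,"jaw":1},{"dx":30,"dy":1.3,"dz":0.2,"rx":0,"ry":0,"rz":0,"jaw":1},{"dx":30,"dy":1.3,"dz":0.2,"rx":0,"ry":0,"rz":0,"jaw":1},{"dx":30,"dy":1.3,"dz":0.2,"rx":0,"ry":0,"rz":0,"jaw":1}]}}

```text
time_s: 2.1
tool_pos: [0.4945, 0.285, 0.2508]
ee_rot: [[-0.098, 0.995, -0.001], [0.995, 0.098, 0.004], [0.005, -0.001, -1.0]]
wrist_force: [-0.0, 0.3, 0.4]
width: 0.0879
grasp_force: 0.0
```

```bash
python3 -c "
from h import *
go([.4915,.39,.25],5.3)
cv2.imwrite('pics/s1.png',manip.snapshot('scene'))"
```

```text
t 2.1 tcp [0.4945 0.285  0.2508] w 0.0879 F [-0.04  0.26  0.35]
d cm [10.48  0.73  0.13] r [-0.0006 -0.0045  0.0052]
```

Emit:
{"api": "jog_arm", "payload": {"steps": [{"dx":3.5,"dy":0.3,"dz":0,"rx":0,"ry":0,"rz":0,"jaw":1},{"dx":7,"dy":0.6,"dz":0,"rx":0,"ry":0,"rz":0,"jaw":1},{"dx":9.5,"dy":0.7,"dz":0,"rx":0,"ry":0,"rz":0,"jaw":1},{"dx":10.5,"dy":0.7,"dz":0,"rx":0,"ry":0,"rz":0,"jaw":1},{"dx":10.5,"dy":0.7,"dz":0,"rx":0,"ry":0,"rz":0,"jaw":1},{"dx":10.5,"dy":0.7,"dz":0,"rx":0,"ry":0,"rz":0,"jaw":1},{"dx":10.5,"dy":0.7,"dz":0,"rx":0,"ry":0,"rz":0,"jaw":1}]}}

```text
time_s: 2.73
tool_pos: [0.4959, 0.3797, 0.2503]
ee_rot: [[-0.086, 0.996, 0.0], [0.996, 0.086, -0.002], [-0.002, 0.0, -1.0]]
wrist_force: [0.4, -0.6, -0.1]
width: 0.0881
grasp_force: 0.0
```

```bash
python3 -c "
from h import *
go([.4915,.39,.135],5.3)"
```

```text
t 2.73 tcp [0.4959 0.3797 0.2503] w 0.0881 F [ 0.42 -0.64 -0.06]
d cm [ 1.09 -0.35 11.53] r [ 0.0001  0.002  -0.0062]
```

Emit:
{"api": "jog_arm", "payload": {"steps": [{"dx":1.1,"dy":-0.35,"dz":3,"rx":0,"ry":0,"rz":0,"jaw":1},{"dx":1.1,"dy":-0.35,"dz":6,"rx":0,"ry":0,"rz":0,"jaw":1},{"dx":1.1,"dy":-0.35,"dz":9,"rx":0,"ry":0,"rz":0,"jaw":1},{"dx":1.1,"dy":-0.35,"dz":10.5,"rx":0,"ry":0,"rz":0,"jaw":1},{"dx":1.1,"dy":-0.35,"dz":11.3,"rx":0,"ry":0,"rz":0,"jaw":1},{"dx":1.1,"dy":-0.35,"dz":11.5,"rx":0,"ry":0,"rz":0,"jaw":1},{"dx":1.1,"dy":-0.35,"dz":11.5,"rx":0,"ry":0,"rz":0,"jaw":1},{"dx":1.1,"dy":-0.35,"dz":11.5,"rx":0,"ry":0,"rz":0,"jaw":1}]}}

```text
time_s: 3.4
tool_pos: [0.4914, 0.393, 0.1371]
ee_rot: [[-0.088, 0.996, 0.002], [0.996, 0.088, 0.001], [0.001, 0.002, -1.0]]
wrist_force: [0.0, -0.1, -0.1]
width: 0.0878
grasp_force: 0.0
```

```bash
python3 -c "
from h import *
go([.4915,.39,.135],5.3)
cv2.imwrite('pics/s2.png',cv2.resize(manip.snapshot('scene')[80:280,300:520],(660,600)))"
```

```text
t 3.4 tcp [0.4914 0.393  0.1371] w 0.0878 F [ 0.03 -0.06 -0.07]
d cm [-0.3  -0.01  0.21] r [ 0.0019 -0.0011 -0.0045]
```

View pics/s2.png

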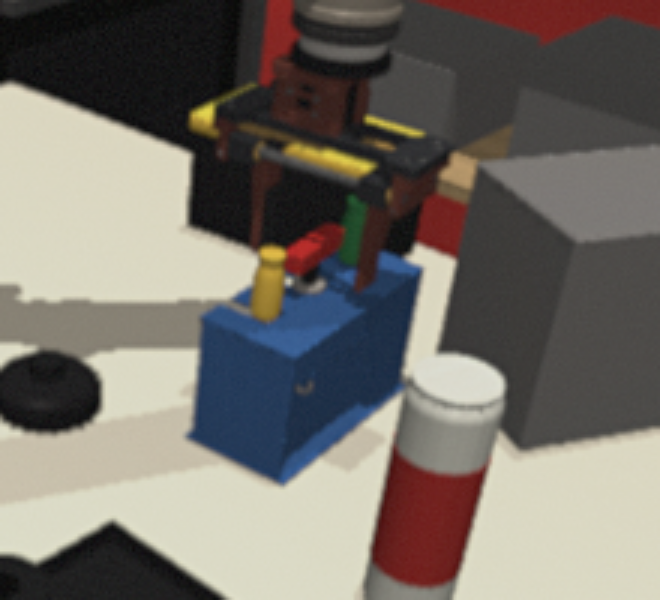

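The picture shows the fingers straddling the red handle (315,250), the yellow and green screwdrivers clear on both sides. I'm closing.

Emit:
{"api": "jog_arm", "payload": {"steps": [{"dx":-0.3,"dy":0,"dz":0.2,"rx":0,"ry":0,"rz":0,"jaw":1},{"dx":-0.3,"dy":0,"dz":0.2,"rx":0,"ry":0,"rz":0,"jaw":0.6},{"dx":-0.3,"dy":0,"dz":0.2,"rx":0,"ry":0,"rz":0,"jaw":0.35},{"dx":-0.3,"dy":0,"dz":0.2,"rx":0,"ry":0,"rz":0,"jaw":0.1},{"dx":-0.3,"dy":0,"dz":0.2,"rx":0,"ry":0,"rz":0,"jaw":0.1},{"dx":-0.3,"dy":0,"dz":0.2,"rx":0,"ry":0,"rz":0,"jaw":0.1},{"dx":-0.3,"dy":0,"dz":0.2,"rx":0,"ry":0,"rz":0,"jaw":0.1},{"dx":-0.3,"dy":0,"dz":0.2,"rx":0,"ry":0,"rz":0,"jaw":0.1}]}}

```text
time_s: 4.12
tool_pos: [0.4906, 0.3901, 0.1336]
ee_rot: [[-0.089, 0.996, -0.0], [0.996, 0.089, 0.0], [0.0, -0.0, -1.0]]
wrist_force: [-1.0, 0.1, 0.5]
width: 0.0448
grasp_force: 0.0
```

Emit:
{"api": "jog_arm", "payload": {"steps": [{"dx":0,"dy":0,"dz":0,"rx":0,"ry":0,"rz":0,"jaw":0},{"dx":0,"dy":0,"dz":0,"rx":0,"ry":0,"rz":0,"jaw":0},{"dx":0,"dy":0,"dz":0,"rx":0,"ry":0,"rz":0,"jaw":0},{"dx":0,"dy":0,"dz":0,"rx":0,"ry":0,"rz":0,"jaw":0}]}}

```text
time_s: 4.45
tool_pos: [0.4908, 0.39, 0.1337]
ee_rot: [[-0.089, 0.996, 0.0], [0.996, 0.089, 0.0], [0.0, 0.0, -1.0]]
wrist_force: [1.5, 0.5, 0.2]
width: 0.0181
grasp_force: 17.0
```

```bash
python3 -c "
from h import *
go([.4915,.39,.144],5.3)"
```

```text
t 4.45 tcp [0.4908 0.39   0.1337] w 0.0181 F [1.46 0.51 0.23]
d cm [-0.01  0.07 -1.03] r [ 0.0003 -0.0001 -0.0035]
```

Emit:
{"api": "jog_arm", "payload": {"steps": [{"dx":0,"dy":0,"dz":0,"rx":0,"ry":0,"rz":0,"jaw":0},{"dx":0,"dy":0,"dz":0,"rx":0,"ry":0,"rz":0,"jaw":0},{"dx":0,"dy":0,"dz":-0.4,"rx":0,"ry":0,"rz":0,"jaw":0},{"dx":0,"dy":0,"dz":-0.8,"rx":0,"ry":0,"rz":0,"jaw":0},{"dx":0,"dy":0,"dz":-0.8,"rx":0,"ry":0,"rz":0,"jaw":0},{"dx":0,"dy":0,"dz":-0.8,"rx":0,"ry":0,"rz":0,"jaw":0}]}}

```text
time_s: 4.95
tool_pos: [0.4908, 0.3901, 0.1421]
ee_rot: [[-0.089, 0.996, 0.001], [0.996, 0.089, 0.0], [0.0, 0.001, -1.0]]
wrist_force: [-0.2, 0.1, -2.0]
width: 0.018
grasp_force: 30.0
```

Emit:
{"api": "jog_arm", "payload": {"steps": [{"dx":0.05,"dy":-1,"dz":0,"rx":0,"ry":0,"rz":0,"jaw":0},{"dx":0.1,"dy":-2.2,"dz":0,"rx":0,"ry":0,"rz":0,"jaw":0},{"dx":0.15,"dy":-3.5,"dz":0,"rx":0,"ry":0,"rz":0,"jaw":0},{"dx":0.2,"dy":-4.8,"dz":0,"rx":0,"ry":0,"rz":0,"jaw":0},{"dx":0.3,"dy":-6.3,"dz":0,"rx":0,"ry":0,"rz":0,"jaw":0},{"dx":0.35,"dy":-7.5,"dz":0,"rx":0,"ry":0,"rz":0,"jaw":0},{"dx":0.4,"dy":-8.3,"dz":0,"rx":0,"ry":0,"rz":0,"jaw":0},{"dx":0.4,"dy":-8.5,"dz":0,"rx":0,"ry":0,"rz":0,"jaw":0}]}}

```text
time_s: 5.62
tool_pos: [0.4035, 0.3866, 0.1419]
ee_rot: [[-0.091, 0.996, -0.0], [0.996, 0.091, -0.0], [-0.0, -0.0, -1.0]]
wrist_force: [0.0, 0.2, -1.4]
width: 0.0181
grasp_force: 30.0
```

```bash
python3 -c "
from h import *
go([.4915,.2,.3],5.3)
print(manip.sense()['grasp_force'])"
```

```text
t 5.62 tcp [0.4035 0.3866 0.1419] w 0.0181 F [ 0.02  0.19 -1.37]
d cm [-19.39   7.06 -15.81] r [-0.0001  0.0003 -0.0011]
29.99948501586914
```

Emit:
{"api": "jog_arm", "payload": {"steps": [{"dx":0,"dy":0,"dz":-3,"rx":0,"ry":0,"rz":0,"jaw":0},{"dx":0,"dy":0,"dz":-6.5,"rx":0,"ry":0,"rz":0,"jaw":0},{"dx":-2,"dy":1,"dz":-10,"rx":0,"ry":0,"rz":0,"jaw":0},{"dx":-5,"dy":2,"dz":-13,"rx":0,"ry":0,"rz":0,"jaw":0},{"dx":-8,"dy":3,"dz":-15,"rx":0,"ry":0,"rz":0,"jaw":0},{"dx":-11.5,"dy":4,"dz":-17,"rx":0,"ry":0,"rz":0,"jaw":0},{"dx":-15,"dy":5,"dz":-17,"rx":0,"ry":0,"rz":0,"jaw":0},{"dx":-18,"dy":6,"dz":-17,"rx":0,"ry":0,"rz":0,"jaw":0}]}}

```text
time_s: 6.28
tool_pos: [0.483, 0.2102, 0.3135]
ee_rot: [[-0.087, 0.996, 0.004], [0.996, 0.087, 0.0], [0.0, 0.004, -1.0]]
wrist_force: [1.2, -0.6, -1.5]
width: 0.0177
grasp_force: 30.0
```

Emit:
{"api": "jog_arm", "payload": {"steps": [{"dx":-3.5,"dy":0.5,"dz":0,"rx":0,"ry":0,"rz":0,"jaw":0},{"dx":-7,"dy":1,"dz":0,"rx":0,"ry":0,"rz":0,"jaw":0},{"dx":-10.5,"dy":1.5,"dz":0,"rx":0,"ry":0,"rz":0,"jaw":0},{"dx":-14,"dy":2,"dz":0,"rx":0,"ry":0,"rz":0,"jaw":0},{"dx":-17,"dy":2,"dz":0,"rx":0,"ry":0,"rz":0,"jaw":0},{"dx":-19,"dy":2,"dz":0,"rx":0,"ry":0,"rz":0,"jaw":0},{"dx":-20,"dy":2,"dz":0,"rx":0,"ry":0,"rz":0,"jaw":0},{"dx":-20,"dy":2,"dz":0,"rx":0,"ry":0,"rz":0,"jaw":0}]}}

```text
time_s: 6.95
tool_pos: [0.5193, 0.0123, 0.3115]
ee_rot: [[-0.084, 0.996, -0.0], [0.996, 0.084, -0.001], [-0.001, -0.0, -1.0]]
wrist_force: [-0.7, 0.8, -0.9]
width: 0.0179
grasp_force: 30.0
```

```bash
python3 -c "
from h import *
s=manip.sense();print(s['tool_pos'],s['ee_rot'])
t=s['tool_pos']+[0,0,.019]
im=manip.snapshot('scene');tp=manip.snapshot('top');cv2.imwrite('pics/sc3.png',im);cv2.imwrite('pics/tp3.png',tp)
g=s['ee_rot'][:,1]*.008
A=proj('scene',[t,t+[0,0,-.131]+g,t+[0,0,-.131]-g]);B=proj('top',[t,t+[0,0,-.131]+g,t+[0,0,-.131]-g]);print(A,B)
def crop(i,c,h=50): 
  x,y=int(max(h,c[0])),int(max(h,c[1]));return cv2.resize(i[y-h:y+h,x-h:x+h],(400,400),interpolation=cv2.INTER_CUBIC)
cv2.imwrite('pics/z3.png',np.hstack([crop(im,A[1]-[0,20]),crop(tp,B[1])]))"
```

```text
[0.51933923 0.01234881 0.31154065] [[-8.43999708e-02  9.96431957e-01 -2.90772519e-05]
 [ 9.96431649e-01  8.43999217e-02 -7.89276409e-04]
 [-7.84006119e-04 -9.55883999e-05 -9.99999688e-01]]
[[293.18547969 143.27308183]
 [297.76427392 212.09613456]
 [291.27370791 208.82166014]] [[333.27031745 265.33269324]
 [328.56957329 266.67796654]
 [329.33787672 276.40457696]]
```

View pics/z3.png

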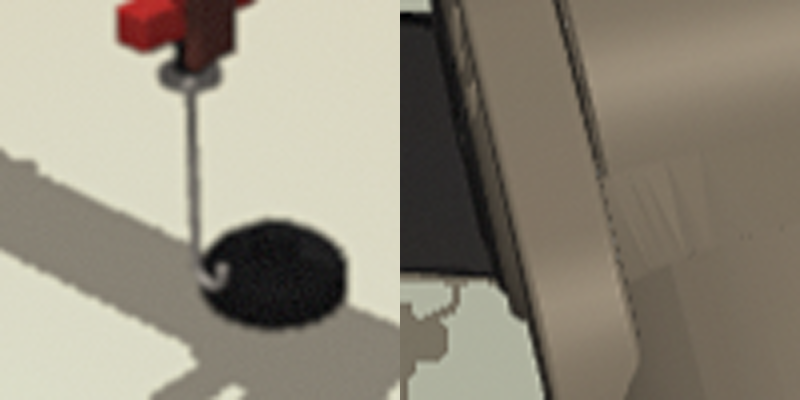

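The scene crop shows the tool hanging straight from the gripper, with the J hook (seat at about pixel (300,213)) turned to the +x side as predicted. I'll enter the bore on the -x side of the loop.

```bash
python3 -c "
from h import *
go([.5078,-.2372,.31],8)"
```

```text
t 7.05 tcp [0.5191 0.0163 0.3117] w 0.0179 F [-0.73  0.59 -0.71]
d cm [-25.14  -3.39   0.15] r [ 0.0003 -0.0007 -0.0499]
```

Emit:
{"api": "jog_arm", "payload": {"steps": [{"dx":-3.5,"dy":-0.5,"dz":0,"rx":0,"ry":0,"rz":-0.02,"jaw":0},{"dx":-7,"dy":-1,"dz":0,"rx":0,"ry":0,"rz":-0.04,"jaw":0},{"dx":-11,"dy":-1.5,"dz":0,"rx":0,"ry":0,"rz":-0.05,"jaw":0},{"dx":-15,"dy":-2,"dz":0,"rx":0,"ry":0,"rz":-0.05,"jaw":0},{"dx":-19,"dy":-2.5,"dz":0,"rx":0,"ry":0,"rz":-0.05,"jaw":0},{"dx":-22,"dy":-3,"dz":0,"rx":0,"ry":0,"rz":-0.05,"jaw":0},{"dx":-24,"dy":-3.3,"dz":0,"rx":0,"ry":0,"rz":-0.05,"jaw":0},{"dx":-25,"dy":-3.4,"dz":0,"rx":0,"ry":0,"rz":-0.05,"jaw":0}]}}

```text
time_s: 7.72
tool_pos: [0.5075, -0.2384, 0.3115]
ee_rot: [[-0.137, 0.991, -0.0], [0.991, 0.137, -0.0], [-0.0, -0.0, -1.0]]
wrist_force: [0.8, -0.3, -0.9]
width: 0.018
grasp_force: 30.0
```

Emit:
{"api": "jog_arm", "payload": {"steps": [{"dx":0,"dy":0,"dz":0,"rx":0,"ry":0,"rz":0,"jaw":0},{"dx":0,"dy":0,"dz":0,"rx":0,"ry":0,"rz":0,"jaw":0},{"dx":0,"dy":0,"dz":0,"rx":0,"ry":0,"rz":0,"jaw":0},{"dx":0,"dy":0,"dz":0,"rx":0,"ry":0,"rz":0,"jaw":0}]}}

```text
time_s: 8.05
tool_pos: [0.5081, -0.2345, 0.3118]
ee_rot: [[-0.142, 0.99, 0.0], [0.99, 0.142, 0.001], [0.001, 0.0, -1.0]]
wrist_force: [-0.0, 0.6, -1.9]
width: 0.018
grasp_force: 30.0
```

```bash
python3 -c "
from h import *
go([.5078,-.2372,.31],8)
im=manip.snapshot('scene')
s=manip.sense();t=s['tool_pos']+[0,0,.0203];g=s['ee_rot'][:,1]*.008
A=proj('scene',[t+[0,0,-.034],t+[0,0,-.1],t+[0,0,-.131]+g]);print(A)
x,y=A[1].astype(int);cv2.imwrite('pics/z4.png',cv2.resize(im[y-60:y+60,x-60:x+60],(600,600),interpolation=cv2.INTER_CUBIC));print(x-60,y-60)"
```

```text
t 8.05 tcp [ 0.5081 -0.2345  0.3118] w 0.018 F [-0.03  0.64 -1.94]
d cm [-0.26 -0.07  0.18] r [ 0.0004 -0.0005  0.003 ]
[[154.42071156 215.73092655]
 [163.89562523 253.01655416]
 [171.33214949 271.15334179]]
103 193
```

View pics/z4.png

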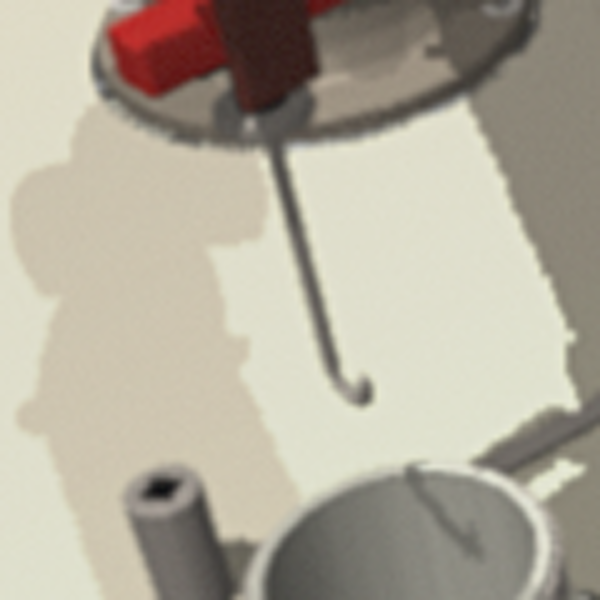

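The crop shows the hook, with its seat at about (173,270.6), hanging over the housing mouth's -x side. That's 1.6 px right of the prediction, so I'll check the scene camera's bias on the rim and refresh the pose.

Run:
```python
from h import *
from scipy.optimize import least_squares
S=cv2.imread('pics/scene0.png');g=cv2.GaussianBlur(cv2.cvtColor(S,cv2.COLOR_BGR2GRAY),(0,0),.6)
H=np.array([.5337,-.2368])
best=[]
for a in np.arange(0,360,8):
    d=np.array([np.cos(np.radians(a)),np.sin(np.radians(a))]);rr=np.arange(.036,.0475,.0003)
    uv=proj('scene',np.c_[H+rr[:,None]*d,np.full(len(rr),.145)]).astype(np.float32)
    pr=cv2.remap(g,uv[:,0],uv[:,1],cv2.INTER_LINEAR)[:,0].astype(float);gr=np.gradient(pr)
    if gr.max()>3: best.append(H+rr[gr.argmax()]*d)
b=np.array(best);s=least_squares(lambda q:np.hypot(*(b-q[:2]).T)-q[2],[*H,.042],loss='soft_l1',f_scale=.001)
print('scene rim',s.x,np.abs(s.fun).mean(),len(b))
go([.5075,-.2375,.1612],8)
```

```text
scene rim [ 0.53512851 -0.23728262  0.04140876] 0.00045835569093442754 45
t 8.1 tcp [ 0.508  -0.2349  0.3118] w 0.0175 F [ 0.22  0.98 -0.38]
d cm [-0.25 -0.09 15.06] r [ 0.0004 -0.0003  0.0025]
```

Emit:
{"api": "jog_arm", "payload": {"steps": [{"dx":-0.4,"dy":-0.1,"dz":1,"rx":0,"ry":0,"rz":0,"jaw":0},{"dx":-0.4,"dy":-0.1,"dz":3,"rx":0,"ry":0,"rz":0,"jaw":0},{"dx":-0.4,"dy":-0.1,"dz":5,"rx":0,"ry":0,"rz":0,"jaw":0},{"dx":-0.4,"dy":-0.1,"dz":7,"rx":0,"ry":0,"rz":0,"jaw":0},{"dx":-0.4,"dy":-0.1,"dz":9,"rx":0,"ry":0,"rz":0,"jaw":0},{"dx":-0.4,"dy":-0.1,"dz":10.5,"rx":0,"ry":0,"rz":0,"jaw":0},{"dx":-0.4,"dy":-0.1,"dz":11,"rx":0,"ry":0,"rz":0,"jaw":0},{"dx":-0.4,"dy":-0.1,"dz":11,"rx":0,"ry":0,"rz":0,"jaw":0}]}}

```text
time_s: 8.77
tool_pos: [0.506, -0.2406, 0.1999]
ee_rot: [[-0.139, 0.99, -0.003], [0.99, 0.139, 0.001], [0.002, -0.003, -1.0]]
wrist_force: [-0.2, 0.0, -1.5]
width: 0.0179
grasp_force: 30.0
```

```bash
python3 -c "
from h import *
go([.5075,-.2395,.1612],8)"
```

```text
t 8.77 tcp [ 0.506  -0.2406  0.1999] w 0.0179 F [-0.21  0.04 -1.49]
d cm [0.08 0.17 3.87] r [-0.0026 -0.0017 -0.0002]
```

Emit:
{"api": "jog_arm", "payload": {"steps": [{"dx":0,"dy":0,"dz":0.8,"rx":0,"ry":0,"rz":0,"jaw":0},{"dx":0,"dy":0,"dz":1.8,"rx":0,"ry":0,"rz":0,"jaw":0},{"dx":0,"dy":0,"dz":2.8,"rx":0,"ry":0,"rz":0,"jaw":0},{"dx":0,"dy":0,"dz":3.5,"rx":0,"ry":0,"rz":0,"jaw":0},{"dx":0,"dy":0,"dz":3.8,"rx":0,"ry":0,"rz":0,"jaw":0},{"dx":0,"dy":0,"dz":3.8,"rx":0,"ry":0,"rz":0,"jaw":0},{"dx":0,"dy":0,"dz":3.8,"rx":0,"ry":0,"rz":0,"jaw":0},{"dx":0,"dy":0,"dz":3.8,"rx":0,"ry":0,"rz":0,"jaw":0}]}}

```text
time_s: 9.43
tool_pos: [0.5073, -0.2412, 0.1641]
ee_rot: [[-0.139, 0.99, 0.001], [0.99, 0.139, -0.0], [-0.0, 0.001, -1.0]]
wrist_force: [0.3, 0.6, -1.2]
width: 0.0179
grasp_force: 30.0
```

```bash
python3 -c "
from h import *
go([.5311,-.2365,.1612],8)"
```

```text
t 9.43 tcp [ 0.5073 -0.2412  0.1641] w 0.0179 F [ 0.31  0.56 -1.23]
d cm [0.14 2.42 0.29] r [ 0.0007  0.0004 -0.0006]
```

Emit:
{"api": "jog_arm", "payload": {"steps": [{"dx":0.15,"dy":0,"dz":0.2,"rx":0,"ry":0,"rz":0,"jaw":0},{"dx":0.15,"dy":0,"dz":0.2,"rx":0,"ry":0,"rz":0,"jaw":0},{"dx":0.15,"dy":0,"dz":0.2,"rx":0,"ry":0,"rz":0,"jaw":0},{"dx":0.15,"dy":0,"dz":0.2,"rx":0,"ry":0,"rz":0,"jaw":0}]}}

```text
time_s: 9.77
tool_pos: [0.5069, -0.2396, 0.1618]
ee_rot: [[-0.139, 0.99, 0.0], [0.99, 0.139, -0.0], [-0.0, 0.0, -1.0]]
wrist_force: [-0.6, -0.2, -0.6]
width: 0.0174
grasp_force: 30.0
```

```bash
python3 -c "
from h import *
go([.5311,-.2365,.1612],8)"
```

```text
t 9.77 tcp [ 0.5069 -0.2396  0.1618] w 0.0174 F [-0.58 -0.2  -0.63]
d cm [-0.03  2.44  0.06] r [ 0.0003  0.0002 -0.0006]
```

Emit:
{"api": "jog_arm", "payload": {"steps": [{"dx":0,"dy":0.35,"dz":0.05,"rx":0,"ry":0,"rz":0,"jaw":0},{"dx":0,"dy":0.75,"dz":0.05,"rx":0,"ry":0,"rz":0,"jaw":0},{"dx":0,"dy":1.15,"dz":0.05,"rx":0,"ry":0,"rz":0,"jaw":0},{"dx":0,"dy":1.55,"dz":0.05,"rx":0,"ry":0,"rz":0,"jaw":0},{"dx":0,"dy":1.9,"dz":0.05,"rx":0,"ry":0,"rz":0,"jaw":0},{"dx":0,"dy":2.2,"dz":0.05,"rx":0,"ry":0,"rz":0,"jaw":0},{"dx":0,"dy":2.4,"dz":0.05,"rx":0,"ry":0,"rz":0,"jaw":0},{"dx":0,"dy":2.4,"dz":0.05,"rx":0,"ry":0,"rz":0,"jaw":0}]}}

```text
time_s: 10.43
tool_pos: [0.5311, -0.2361, 0.1611]
ee_rot: [[-0.139, 0.99, 0.0], [0.99, 0.139, 0.0], [0.0, 0.0, -1.0]]
wrist_force: [1.3, 0.1, -1.3]
width: 0.0177
grasp_force: 30.0
```

Emit:
{"api": "jog_arm", "payload": {"steps": [{"dx":0,"dy":0,"dz":0,"rx":0,"ry":0,"rz":0,"jaw":0},{"dx":0,"dy":0,"dz":0,"rx":0,"ry":0,"rz":0,"jaw":0},{"dx":0,"dy":0,"dz":-0.3,"rx":0,"ry":0,"rz":0,"jaw":0},{"dx":0,"dy":0,"dz":-0.6,"rx":0,"ry":0,"rz":0,"jaw":0},{"dx":0,"dy":0,"dz":-0.9,"rx":0,"ry":0,"rz":0,"jaw":0},{"dx":0,"dy":0,"dz":-1.2,"rx":0,"ry":0,"rz":0,"jaw":0},{"dx":0,"dy":0,"dz":-1.2,"rx":0,"ry":0,"rz":0,"jaw":0}]}}

```text
time_s: 11.02
tool_pos: [0.531, -0.2365, 0.1741]
ee_rot: [[-0.138, 0.99, 0.001], [0.99, 0.138, -0.001], [-0.001, 0.001, -1.0]]
wrist_force: [0.0, -0.7, -0.1]
width: 0.0182
grasp_force: 30.0
```

```bash
python3 -c "
from h import *
go([.5311,-.2365,.1812],8)
for i in range(4): manip.snapshot('top');print(manip.sense()['wrist_force'],manip.sense()['torque'])"
```

```text
t 11.02 tcp [ 0.531  -0.2365  0.1741] w 0.0182 F [ 0.02 -0.66 -0.14]
d cm [-0.    0.01 -0.71] r [ 0.0013  0.0008 -0.0008]
[-0.13229303 -0.1999356  -0.42808435] [-0.04621581 -0.07588691 -0.02205665]
[-0.03321675 -0.92879979 -0.18934862] [ 0.03191619 -0.09204748 -0.0107715 ]
[-0.04705819 -0.28448768 -0.78476126] [-0.09728037 -0.04893737  0.01329024]
[ 1.4676381   0.06905616 -0.7932807 ] [-0.03252689 -0.06369018 -0.01028068]
```

Emit:
{"api": "jog_arm", "payload": {"steps": [{"dx":0,"dy":0,"dz":-0.2,"rx":0,"ry":0,"rz":0,"jaw":0},{"dx":0,"dy":0,"dz":-0.4,"rx":0,"ry":0,"rz":0,"jaw":0},{"dx":0,"dy":0,"dz":-0.6,"rx":0,"ry":0,"rz":0,"jaw":0},{"dx":0,"dy":0,"dz":-0.8,"rx":0,"ry":0,"rz":0,"jaw":0},{"dx":0,"dy":0,"dz":-1.0,"rx":0,"ry":0,"rz":0,"jaw":0},{"dx":0,"dy":0,"dz":-1.2,"rx":0,"ry":0,"rz":0,"jaw":0},{"dx":0,"dy":0,"dz":-1.2,"rx":0,"ry":0,"rz":0,"jaw":0},{"dx":0,"dy":0,"dz":-1.2,"rx":0,"ry":0,"rz":0,"jaw":0}]}}

```text
time_s: 11.88
tool_pos: [0.5306, -0.2363, 0.1853]
ee_rot: [[-0.138, 0.99, 0.0], [0.99, 0.138, -0.0], [-0.0, 0.0, -1.0]]
wrist_force: [-0.7, -0.2, -2.6]
width: 0.018
grasp_force: 30.0
```

```bash
python3 -c "
from h import *
go([.5311,-.2365,.29],8)
F=[]
for i in range(10): manip.snapshot('top');F.append(manip.sense()['wrist_force'])
print(np.mean(F,0),np.std(F,0))"
```

```text
t 11.88 tcp [ 0.5306 -0.2363  0.1853] w 0.018 F [-0.7  -0.23 -2.57]
d cm [ -0.02   0.05 -10.47] r [ 0.0002  0.0002 -0.0007]
[-0.13087468 -0.14434244 -2.61802933] [0.45405126 0.34445586 0.38081716]
```

The force is now 2.6 N, so the element hangs from the hook. I'm lifting slowly and centring a little in the bore.

Emit:
{"api": "jog_arm", "payload": {"steps": [{"dx":-0.05,"dy":-0.1,"dz":-0.5,"rx":0,"ry":0,"rz":0,"jaw":0},{"dx":-0.1,"dy":-0.2,"dz":-1.3,"rx":0,"ry":0,"rz":0,"jaw":0},{"dx":-0.15,"dy":-0.3,"dz":-2.3,"rx":0,"ry":0,"rz":0,"jaw":0},{"dx":-0.2,"dy":-0.4,"dz":-3.3,"rx":0,"ry":0,"rz":0,"jaw":0},{"dx":-0.2,"dy":-0.4,"dz":-4.3,"rx":0,"ry":0,"rz":0,"jaw":0},{"dx":-0.2,"dy":-0.4,"dz":-5.3,"rx":0,"ry":0,"rz":0,"jaw":0},{"dx":-0.2,"dy":-0.4,"dz":-6.3,"rx":0,"ry":0,"rz":0,"jaw":0},{"dx":-0.2,"dy":-0.4,"dz":-7.3,"rx":0,"ry":0,"rz":0,"jaw":0}]}}

```text
time_s: 13.05
tool_pos: [0.527, -0.2388, 0.2595]
ee_rot: [[-0.139, 0.99, 0.001], [0.99, 0.139, -0.0], [-0.0, 0.001, -1.0]]
wrist_force: [0.2, -1.0, -2.8]
width: 0.0179
grasp_force: 30.0
```

Emit:
{"api": "jog_arm", "payload": {"steps": [{"dx":0,"dy":0,"dz":-1,"rx":0,"ry":0,"rz":0,"jaw":0},{"dx":0,"dy":0,"dz":-2,"rx":0,"ry":0,"rz":0,"jaw":0},{"dx":0,"dy":0,"dz":-3,"rx":0,"ry":0,"rz":0,"jaw":0},{"dx":0,"dy":0,"dz":-4,"rx":0,"ry":0,"rz":0,"jaw":0},{"dx":0,"dy":0,"dz":-5.5,"rx":0,"ry":0,"rz":0,"jaw":0},{"dx":0,"dy":0,"dz":-7,"rx":0,"ry":0,"rz":0,"jaw":0},{"dx":0,"dy":0,"dz":-8,"rx":0,"ry":0,"rz":0,"jaw":0},{"dx":0,"dy":0,"dz":-8.3,"rx":0,"ry":0,"rz":0,"jaw":0}]}}

```text
time_s: 13.72
tool_pos: [0.5277, -0.239, 0.3434]
ee_rot: [[-0.138, 0.99, 0.003], [0.99, 0.138, -0.001], [-0.001, 0.003, -1.0]]
wrist_force: [0.8, 0.7, -2.1]
width: 0.0179
grasp_force: 30.0
```

```bash
python3 -c "
from h import *
go([.5311,-.2365,.34],8)
F=[];im=manip.snapshot('scene')
for i in range(6): manip.snapshot('top');F.append(manip.sense()['wrist_force'])
print(np.mean(F,0))
cv2.imwrite('pics/z5.png',cv2.resize(im[130:380,60:310],(600,600)))"
```

```text
t 13.72 tcp [ 0.5277 -0.239   0.3434] w 0.0179 F [ 0.8   0.67 -2.06]
d cm [0.2  0.37 0.34] r [ 0.0027  0.0014 -0.0007]
[-0.37093964 -0.32330772 -2.90599508]
```

View pics/z5.png

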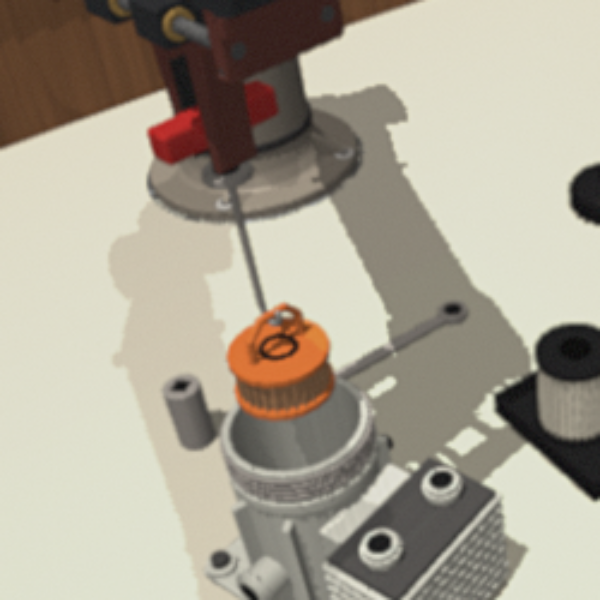

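The picture shows the element hanging level from the hook, just above the housing rim and clear of it. I'm carrying it to the tray with gentle ramps.

Emit:
{"api": "jog_arm", "payload": {"steps": [{"dx":0.3,"dy":0.1,"dz":0,"rx":0,"ry":0,"rz":0,"jaw":0},{"dx":1,"dy":0.3,"dz":0,"rx":0,"ry":0,"rz":0,"jaw":0},{"dx":2.2,"dy":0.6,"dz":0,"rx":0,"ry":0,"rz":0,"jaw":0},{"dx":3.8,"dy":1,"dz":0,"rx":0,"ry":0,"rz":0,"jaw":0},{"dx":5.6,"dy":1.4,"dz":0,"rx":0,"ry":0,"rz":0,"jaw":0},{"dx":7.6,"dy":1.9,"dz":0,"rx":0,"ry":0,"rz":0,"jaw":0},{"dx":9.6,"dy":2.4,"dz":0,"rx":0,"ry":0,"rz":0,"jaw":0},{"dx":11.6,"dy":2.9,"dz":0,"rx":0,"ry":0,"rz":0,"jaw":0}]}}

```text
time_s: 14.73
tool_pos: [0.5395, -0.1174, 0.3413]
ee_rot: [[-0.14, 0.99, 0.0], [0.99, 0.14, 0.0], [0.0, 0.0, -1.0]]
wrist_force: [0.4, 0.7, -2.9]
width: 0.0178
grasp_force: 30.0
```

Emit:
{"api": "jog_arm", "payload": {"steps": [{"dx":2,"dy":0.5,"dz":0,"rx":0,"ry":0,"rz":0,"jaw":0},{"dx":4,"dy":1,"dz":0,"rx":0,"ry":0,"rz":0,"jaw":0},{"dx":6,"dy":1.5,"dz":0,"rx":0,"ry":0,"rz":0,"jaw":0},{"dx":8,"dy":2,"dz":0,"rx":0,"ry":0,"rz":0,"jaw":0},{"dx":9.8,"dy":2.5,"dz":0,"rx":0,"ry":0,"rz":0,"jaw":0},{"dx":11.4,"dy":2.9,"dz":0,"rx":0,"ry":0,"rz":0,"jaw":0},{"dx":12.8,"dy":3.2,"dz":0,"rx":0,"ry":0,"rz":0,"jaw":0},{"dx":14,"dy":3.5,"dz":0,"rx":0,"ry":0,"rz":0,"jaw":0}]}}

```text
time_s: 15.4
tool_pos: [0.5543, 0.0264, 0.3413]
ee_rot: [[-0.141, 0.99, 0.0], [0.99, 0.141, 0.001], [0.001, 0.0, -1.0]]
wrist_force: [-0.2, 0.5, -2.7]
width: 0.0182
grasp_force: 30.0
```

```bash
python3 -c "
from h import *
go([.562,.090,.343],8)"
```

```text
t 15.4 tcp [0.5543 0.0264 0.3413] w 0.0182 F [-0.23  0.47 -2.7 ]
d cm [ 6.19  1.66 -0.17] r [ 0.0002 -0.0006  0.0018]
```

Emit:
{"api": "jog_arm", "payload": {"steps": [{"dx":1.2,"dy":0.3,"dz":0,"rx":0,"ry":0,"rz":0,"jaw":0},{"dx":2.4,"dy":0.6,"dz":0,"rx":0,"ry":0,"rz":0,"jaw":0},{"dx":3.6,"dy":1,"dz":0,"rx":0,"ry":0,"rz":0,"jaw":0},{"dx":4.6,"dy":1.2,"dz":0,"rx":0,"ry":0,"rz":0,"jaw":0},{"dx":5.4,"dy":1.4,"dz":0,"rx":0,"ry":0,"rz":0,"jaw":0},{"dx":5.9,"dy":1.6,"dz":0,"rx":0,"ry":0,"rz":0,"jaw":0},{"dx":6.2,"dy":1.7,"dz":0,"rx":0,"ry":0,"rz":0,"jaw":0},{"dx":6.2,"dy":1.7,"dz":0,"rx":0,"ry":0,"rz":0,"jaw":0}]}}

```text
time_s: 16.07
tool_pos: [0.5631, 0.0878, 0.3411]
ee_rot: [[-0.139, 0.99, -0.0], [0.99, 0.139, 0.0], [0.0, -0.0, -1.0]]
wrist_force: [0.1, -0.2, -3.4]
width: 0.0176
grasp_force: 30.0
```

Emit:
{"api": "jog_arm", "payload": {"steps": [{"dx":0,"dy":0,"dz":0,"rx":0,"ry":0,"rz":0,"jaw":0},{"dx":0,"dy":0,"dz":0.5,"rx":0,"ry":0,"rz":0,"jaw":0},{"dx":0,"dy":0,"dz":1.5,"rx":0,"ry":0,"rz":0,"jaw":0},{"dx":0,"dy":0,"dz":3,"rx":0,"ry":0,"rz":0,"jaw":0},{"dx":0,"dy":0,"dz":4.5,"rx":0,"ry":0,"rz":0,"jaw":0},{"dx":0,"dy":0,"dz":6,"rx":0,"ry":0,"rz":0,"jaw":0},{"dx":0,"dy":0,"dz":7.5,"rx":0,"ry":0,"rz":0,"jaw":0},{"dx":0,"dy":0,"dz":8.5,"rx":0,"ry":0,"rz":0,"jaw":0}]}}

```text
time_s: 16.73
tool_pos: [0.5621, 0.0864, 0.2537]
ee_rot: [[-0.138, 0.99, -0.003], [0.99, 0.138, -0.001], [-0.0, -0.003, -1.0]]
wrist_force: [-0.0, 0.1, -2.5]
width: 0.0177
grasp_force: 30.0
```

```bash
python3 -c "
from h import *
go([.562,.090,.1697],8)
im=manip.snapshot('scene');tp=manip.snapshot('top')
cv2.imwrite('pics/z6.png',np.hstack([cv2.resize(im[120:340,250:410],(400,550)),cv2.resize(tp[190:310,240:380],(400,550))]))"
```

```text
t 16.73 tcp [0.5621 0.0864 0.2537] w 0.0177 F [-0.03  0.1  -2.45]
d cm [0.36 0.07 8.4 ] r [-0.0026  0.0004 -0.0014]
```

View pics/z6.png

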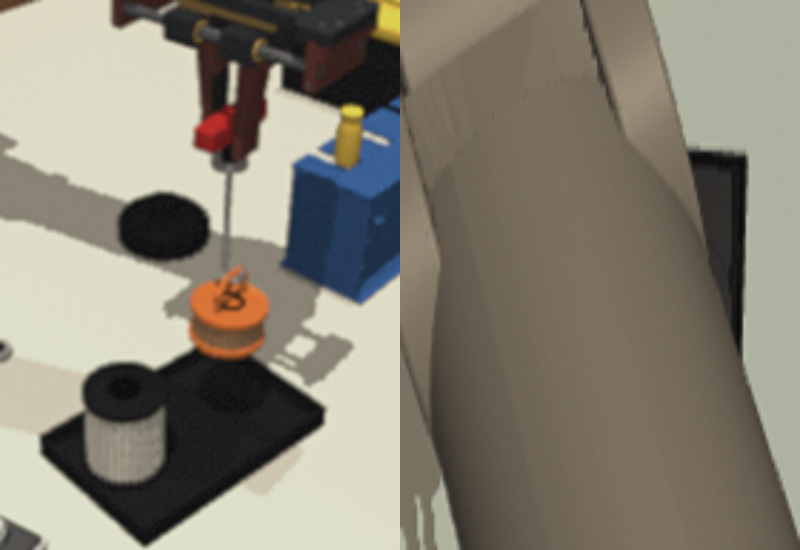

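The picture shows the element hanging upright over the tray's free +y half. I'm lowering it, slowly at the end.

Emit:
{"api": "jog_arm", "payload": {"steps": [{"dx":0.2,"dy":0,"dz":1,"rx":0,"ry":0,"rz":0,"jaw":0},{"dx":0.2,"dy":0,"dz":2,"rx":0,"ry":0,"rz":0,"jaw":0},{"dx":0.2,"dy":0,"dz":3,"rx":0,"ry":0,"rz":0,"jaw":0},{"dx":0.2,"dy":0,"dz":4,"rx":0,"ry":0,"rz":0,"jaw":0},{"dx":0.2,"dy":0,"dz":5,"rx":0,"ry":0,"rz":0,"jaw":0},{"dx":0.2,"dy":0,"dz":5.8,"rx":0,"ry":0,"rz":0,"jaw":0},{"dx":0.2,"dy":0,"dz":6.5,"rx":0,"ry":0,"rz":0,"jaw":0},{"dx":0.2,"dy":0,"dz":7,"rx":0,"ry":0,"rz":0,"jaw":0}]}}

```text
time_s: 17.5
tool_pos: [0.5625, 0.0893, 0.1851]
ee_rot: [[-0.139, 0.99, -0.001], [0.99, 0.139, -0.0], [0.0, -0.001, -1.0]]
wrist_force: [-0.1, -0.3, -2.4]
width: 0.0179
grasp_force: 30.0
```

Emit:
{"api": "jog_arm", "payload": {"steps": [{"dx":0,"dy":0,"dz":0.2,"rx":0,"ry":0,"rz":0,"jaw":0},{"dx":0,"dy":0,"dz":0.4,"rx":0,"ry":0,"rz":0,"jaw":0},{"dx":0,"dy":0,"dz":0.6,"rx":0,"ry":0,"rz":0,"jaw":0},{"dx":0,"dy":0,"dz":0.8,"rx":0,"ry":0,"rz":0,"jaw":0},{"dx":0,"dy":0,"dz":1.0,"rx":0,"ry":0,"rz":0,"jaw":0},{"dx":0,"dy":0,"dz":1.2,"rx":0,"ry":0,"rz":0,"jaw":0},{"dx":0,"dy":0,"dz":1.4,"rx":0,"ry":0,"rz":0,"jaw":0},{"dx":0,"dy":0,"dz":1.6,"rx":0,"ry":0,"rz":0,"jaw":0}]}}

```text
time_s: 18.17
tool_pos: [0.5628, 0.0892, 0.17]
ee_rot: [[-0.138, 0.99, 0.0], [0.99, 0.138, -0.0], [-0.0, 0.0, -1.0]]
wrist_force: [0.1, -1.0, -1.4]
width: 0.0181
grasp_force: 30.0
```

```bash
python3 -c "
from h import *
F=[]
for i in range(8): manip.snapshot('top');F.append(manip.sense()['wrist_force'])
print(np.mean(F,0))
go([.562,.090,.154],8)"
```

```text
[ 0.20748772 -0.20416587 -2.42401566]
t 18.57 tcp [0.5629 0.0893 0.1703] w 0.0178 F [ 1.06  0.2  -2.48]
d cm [ 0.08 -0.08  1.63] r [ 0.0003 -0.     -0.0007]
```

Emit:
{"api": "jog_arm", "payload": {"steps": [{"dx":0,"dy":0,"dz":0.15,"rx":0,"ry":0,"rz":0,"jaw":0},{"dx":0,"dy":0,"dz":0.3,"rx":0,"ry":0,"rz":0,"jaw":0},{"dx":0,"dy":0,"dz":0.5,"rx":0,"ry":0,"rz":0,"jaw":0},{"dx":0,"dy":0,"dz":0.8,"rx":0,"ry":0,"rz":0,"jaw":0},{"dx":0,"dy":0,"dz":1.1,"rx":0,"ry":0,"rz":0,"jaw":0},{"dx":0,"dy":0,"dz":1.4,"rx":0,"ry":0,"rz":0,"jaw":0},{"dx":0,"dy":0,"dz":1.6,"rx":0,"ry":0,"rz":0,"jaw":0},{"dx":0,"dy":0,"dz":1.6,"rx":0,"ry":0,"rz":0,"jaw":0}]}}

```text
time_s: 19.23
tool_pos: [0.5626, 0.0892, 0.1536]
ee_rot: [[-0.139, 0.99, -0.001], [0.99, 0.139, -0.0], [0.0, -0.001, -1.0]]
wrist_force: [-1.1, 0.8, -0.8]
width: 0.0178
grasp_force: 30.0
```

```bash
python3 -c "
from h import *
F=[]
for i in range(8): manip.snapshot('top');F.append(manip.sense()['wrist_force'])
print(np.mean(F,0))
go([.562,.090,.154],8)
im=manip.snapshot('scene');cv2.imwrite('pics/z7.png',cv2.resize(im[190:290,285:385],(600,600),interpolation=cv2.INTER_CUBIC))"
```

```text
[-0.42204432  0.02558481 -1.00568918]
t 19.63 tcp [0.5628 0.0893 0.1543] w 0.0176 F [-0.35  0.04 -0.69]
d cm [ 0.08 -0.07  0.03] r [ 0.0002  0.     -0.0007]
```

View pics/z7.png

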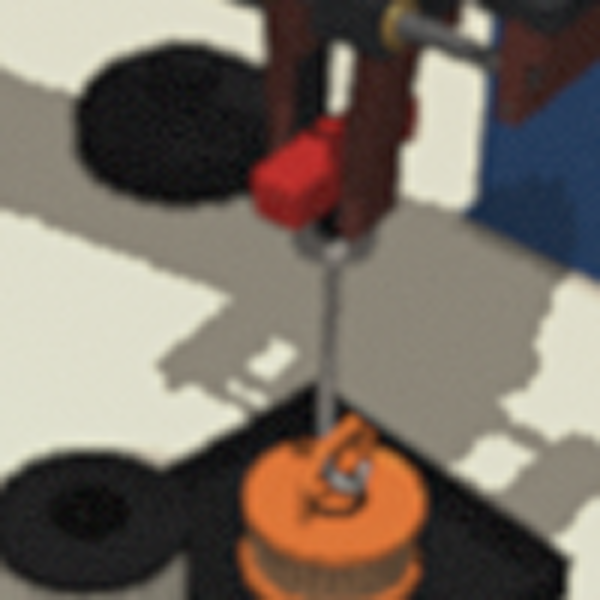

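The force is back to the tool's own weight, and the picture shows the element standing level in the tray with the hook tip (345,480) below the loop bar. I'm backing out toward -x.

Emit:
{"api": "jog_arm", "payload": {"steps": [{"dx":0,"dy":-0.2,"dz":0,"rx":0,"ry":0,"rz":0,"jaw":0},{"dx":0,"dy":-0.5,"dz":0,"rx":0,"ry":0,"rz":0,"jaw":0},{"dx":0,"dy":-0.9,"dz":0,"rx":0,"ry":0,"rz":0,"jaw":0},{"dx":0,"dy":-1.3,"dz":0,"rx":0,"ry":0,"rz":0,"jaw":0},{"dx":0,"dy":-1.7,"dz":0,"rx":0,"ry":0,"rz":0,"jaw":0},{"dx":0,"dy":-2.1,"dz":0,"rx":0,"ry":0,"rz":0,"jaw":0},{"dx":0,"dy":-2.4,"dz":0,"rx":0,"ry":0,"rz":0,"jaw":0},{"dx":0,"dy":-2.5,"dz":0,"rx":0,"ry":0,"rz":0,"jaw":0}]}}

```text
time_s: 20.35
tool_pos: [0.5374, 0.0857, 0.1542]
ee_rot: [[-0.139, 0.99, -0.0], [0.99, 0.139, -0.0], [-0.0, -0.0, -1.0]]
wrist_force: [-0.2, 0.3, -0.7]
width: 0.018
grasp_force: 30.0
```

```bash
python3 -c "
from h import *
F=[]
for i in range(6): im=manip.snapshot('scene');F.append(manip.sense()['wrist_force'])
print(np.mean(F,0))
go([.54,.087,.154],8)
cv2.imwrite('pics/z8.png',cv2.resize(im[190:310,285:385],(500,600),interpolation=cv2.INTER_CUBIC))"
```

```text
[-0.27865582  0.02976715 -1.08180211]
t 20.65 tcp [0.5382 0.0859 0.1542] w 0.0177 F [ 0.08 -0.02 -0.76]
d cm [0.09 0.19 0.02] r [ 0.0002 -0.0001 -0.0007]
```

View pics/z8.png

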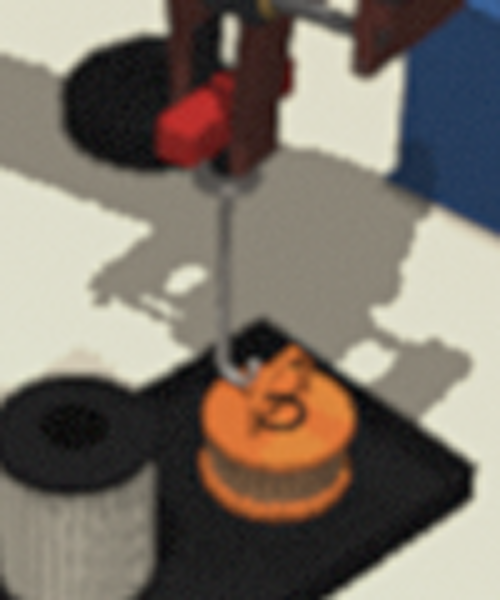

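The picture shows the hook free on the -x side of the loop and the element upright in the tray; that was my last picture, so the rest is checked by numbers. I'm raising the tool and returning to the rack.

Emit:
{"api": "jog_arm", "payload": {"steps": [{"dx":0,"dy":0,"dz":-0.5,"rx":0,"ry":0,"rz":0,"jaw":0},{"dx":0,"dy":-0.2,"dz":-2,"rx":0,"ry":0,"rz":0,"jaw":0},{"dx":0,"dy":-0.3,"dz":-4.5,"rx":0,"ry":0,"rz":0,"jaw":0},{"dx":0,"dy":-0.5,"dz":-7.5,"rx":0,"ry":0,"rz":0,"jaw":0},{"dx":0,"dy":-0.5,"dz":-10.5,"rx":0,"ry":0,"rz":0,"jaw":0},{"dx":0,"dy":-0.5,"dz":-13.5,"rx":0,"ry":0,"rz":0,"jaw":0},{"dx":0,"dy":-0.5,"dz":-15.5,"rx":0,"ry":0,"rz":0,"jaw":0},{"dx":0,"dy":-0.5,"dz":-16,"rx":0,"ry":0,"rz":0,"jaw":0}]}}

```text
time_s: 21.32
tool_pos: [0.5348, 0.0859, 0.3185]
ee_rot: [[-0.139, 0.99, 0.007], [0.99, 0.139, 0.001], [0.0, 0.007, -1.0]]
wrist_force: [0.4, -0.2, -1.1]
width: 0.018
grasp_force: 30.0
```

```bash
python3 -c "
from h import *
go([.4035,.3866,.31],5.1)"
```

```text
t 21.32 tcp [0.5348 0.0859 0.3185] w 0.018 F [ 0.44 -0.18 -1.09]
d cm [31.6  -8.84  0.79] r [ 0.0066 -0.0003  0.05  ]
```

Emit:
{"api": "jog_arm", "payload": {"steps": [{"dx":1.5,"dy":-0.4,"dz":0,"rx":0,"ry":0,"rz":0.01,"jaw":0},{"dx":4,"dy":-1.2,"dz":0,"rx":0,"ry":0,"rz":0.02,"jaw":0},{"dx":7,"dy":-2,"dz":0,"rx":0,"ry":0,"rz":0.03,"jaw":0},{"dx":10,"dy":-3,"dz":0,"rx":0,"ry":0,"rz":0.04,"jaw":0},{"dx":13.5,"dy":-4,"dz":0,"rx":0,"ry":0,"rz":0.05,"jaw":0},{"dx":17,"dy":-5,"dz":0,"rx":0,"ry":0,"rz":0.05,"jaw":0},{"dx":20,"dy":-6,"dz":0,"rx":0,"ry":0,"rz":0.05,"jaw":0},{"dx":23,"dy":-7,"dz":0,"rx":0,"ry":0,"rz":0.05,"jaw":0}]}}

```text
time_s: 21.98
tool_pos: [0.4305, 0.3044, 0.3132]
ee_rot: [[-0.089, 0.996, -0.001], [0.996, 0.089, -0.001], [-0.001, -0.001, -1.0]]
wrist_force: [0.2, 0.4, -1.5]
width: 0.0177
grasp_force: 30.0
```

Emit:
{"api": "jog_arm", "payload": {"steps": [{"dx":3,"dy":-0.6,"dz":0,"rx":0,"ry":0,"rz":0,"jaw":0},{"dx":5.5,"dy":-1.2,"dz":0,"rx":0,"ry":0,"rz":0,"jaw":0},{"dx":7.5,"dy":-1.6,"dz":0,"rx":0,"ry":0,"rz":0,"jaw":0},{"dx":8.5,"dy":-1.8,"dz":0,"rx":0,"ry":0,"rz":0,"jaw":0},{"dx":8.5,"dy":-1.8,"dz":0,"rx":0,"ry":0,"rz":0,"jaw":0},{"dx":8.5,"dy":-1.8,"dz":0,"rx":0,"ry":0,"rz":0,"jaw":0}]}}

```text
time_s: 22.48
tool_pos: [0.4065, 0.3855, 0.3134]
ee_rot: [[-0.089, 0.996, -0.001], [0.996, 0.089, -0.001], [-0.001, -0.001, -1.0]]
wrist_force: [0.4, -0.4, -0.9]
width: 0.0178
grasp_force: 30.0
```

```bash
python3 -c "
from h import *
go([.4035,.3866,.142],5.1)"
```

```text
t 22.48 tcp [0.4065 0.3855 0.3134] w 0.0178 F [ 0.35 -0.37 -0.86]
d cm [ 0.15 -0.27 17.14] r [-0.0009  0.0012  0.0003]
```

Emit:
{"api": "jog_arm", "payload": {"steps": [{"dx":0.1,"dy":-0.4,"dz":1,"rx":0,"ry":0,"rz":0,"jaw":0},{"dx":0.1,"dy":-0.4,"dz":3.5,"rx":0,"ry":0,"rz":0,"jaw":0},{"dx":0.1,"dy":-0.4,"dz":6.5,"rx":0,"ry":0,"rz":0,"jaw":0},{"dx":0.1,"dy":-0.4,"dz":9.5,"rx":0,"ry":0,"rz":0,"jaw":0},{"dx":0.1,"dy":-0.4,"dz":12.5,"rx":0,"ry":0,"rz":0,"jaw":0},{"dx":0.1,"dy":-0.4,"dz":15,"rx":0,"ry":0,"rz":0,"jaw":0},{"dx":0.1,"dy":-0.4,"dz":16.5,"rx":0,"ry":0,"rz":0,"jaw":0},{"dx":0.1,"dy":-0.4,"dz":17,"rx":0,"ry":0,"rz":0,"jaw":0}]}}

```text
time_s: 23.15
tool_pos: [0.4017, 0.3834, 0.1407]
ee_rot: [[-0.087, 0.996, -0.003], [0.996, 0.087, -0.004], [-0.004, -0.004, -1.0]]
wrist_force: [1.7, -0.5, -0.8]
width: 0.0177
grasp_force: 30.0
```

Emit:
{"api": "jog_arm", "payload": {"steps": [{"dx":0,"dy":0,"dz":0,"rx":0,"ry":0,"rz":0,"jaw":0},{"dx":0,"dy":0,"dz":0,"rx":0,"ry":0,"rz":0,"jaw":0},{"dx":0,"dy":0,"dz":0,"rx":0,"ry":0,"rz":0,"jaw":0},{"dx":0,"dy":0,"dz":0,"rx":0,"ry":0,"rz":0,"jaw":0}]}}

```text
time_s: 23.48
tool_pos: [0.403, 0.3874, 0.1455]
ee_rot: [[-0.088, 0.996, 0.002], [0.996, 0.088, 0.001], [0.001, 0.002, -1.0]]
wrist_force: [0.1, -1.0, -1.0]
width: 0.0179
grasp_force: 30.0
```

```bash
python3 -c "
from h import *
go([.4907,.3900,.142],5.1)
T=manip.snapshot('top');S=manip.snapshot('scene')
s=manip.sense();t=s['tool_pos'];x=s['ee_rot'][:,0]
# handle slip check: red in scene near the handle vs predicted centre
c=hsv(S,(0,150,80),(8,255,255),(360,120,450,260));print(cv2.boundingRect(c),proj('scene',[t+[0,0,.0203],t+[0,0,.0203]+.035*x,t+[0,0,.0203]-.035*x]))"
```

```text
t 23.48 tcp [0.403  0.3874 0.1455] w 0.0179 F [ 0.11 -0.96 -0.96]
d cm [-0.52  8.76  0.36] r [ 0.002  -0.0013 -0.0005]
(365, 141, 85, 119) [[374.89917537 146.46394687]
 [382.60902598 142.13072593]
 [366.85763615 150.98943782]]
```

Emit:
{"api": "jog_arm", "payload": {"steps": [{"dx":-0.1,"dy":1,"dz":0.2,"rx":0,"ry":0,"rz":0,"jaw":0},{"dx":-0.1,"dy":2.2,"dz":0.2,"rx":0,"ry":0,"rz":0,"jaw":0},{"dx":-0.2,"dy":3.5,"dz":0.2,"rx":0,"ry":0,"rz":0,"jaw":0},{"dx":-0.3,"dy":4.8,"dz":0.2,"rx":0,"ry":0,"rz":0,"jaw":0},{"dx":-0.35,"dy":6.1,"dz":0.2,"rx":0,"ry":0,"rz":0,"jaw":0},{"dx":-0.4,"dy":7.3,"dz":0.2,"rx":0,"ry":0,"rz":0,"jaw":0},{"dx":-0.45,"dy":8.3,"dz":0.2,"rx":0,"ry":0,"rz":0,"jaw":0},{"dx":-0.45,"dy":8.7,"dz":0.2,"rx":0,"ry":0,"rz":0,"jaw":0}]}}

```text
time_s: 24.25
tool_pos: [0.4916, 0.3898, 0.1419]
ee_rot: [[-0.087, 0.996, 0.0], [0.996, 0.087, 0.0], [0.0, 0.0, -1.0]]
wrist_force: [0.5, 0.5, -0.3]
width: 0.0178
grasp_force: 30.0
```

Emit:
{"api": "jog_arm", "payload": {"steps": [{"dx":0,"dy":0,"dz":0,"rx":0,"ry":0,"rz":0,"jaw":0},{"dx":0,"dy":0,"dz":0,"rx":0,"ry":0,"rz":0,"jaw":0},{"dx":0,"dy":0,"dz":0,"rx":0,"ry":0,"rz":0,"jaw":0},{"dx":0,"dy":0,"dz":0,"rx":0,"ry":0,"rz":0,"jaw":0}]}}

```text
time_s: 24.58
tool_pos: [0.4886, 0.3904, 0.1422]
ee_rot: [[-0.09, 0.996, -0.0], [0.996, 0.09, -0.0], [-0.0, -0.0, -1.0]]
wrist_force: [-0.0, -0.0, -0.8]
width: 0.0179
grasp_force: 30.0
```

```bash
python3 -c "
from h import *
go([.4907,.3900,.134],5.1)"
```

```text
t 24.58 tcp [0.4886 0.3904 0.1422] w 0.0179 F [-0.   -0.   -0.77]
d cm [-0.06  0.21  0.82] r [-0.0002  0.0001  0.0011]
```

Inserted with no side force. I'm lowering until the collar rests, watching the force.

Emit:
{"api": "jog_arm", "payload": {"steps": [{"dx":0,"dy":0.2,"dz":0.1,"rx":0,"ry":0,"rz":0,"jaw":0},{"dx":0,"dy":0.2,"dz":0.3,"rx":0,"ry":0,"rz":0,"jaw":0},{"dx":0,"dy":0.2,"dz":0.5,"rx":0,"ry":0,"rz":0,"jaw":0},{"dx":0,"dy":0.2,"dz":0.7,"rx":0,"ry":0,"rz":0,"jaw":0},{"dx":0,"dy":0.2,"dz":0.8,"rx":0,"ry":0,"rz":0,"jaw":0},{"dx":0,"dy":0.2,"dz":0.85,"rx":0,"ry":0,"rz":0,"jaw":0},{"dx":0,"dy":0.2,"dz":0.85,"rx":0,"ry":0,"rz":0,"jaw":0},{"dx":0,"dy":0.2,"dz":0.85,"rx":0,"ry":0,"rz":0,"jaw":0}]}}

```text
time_s: 25.25
tool_pos: [0.4913, 0.3904, 0.1337]
ee_rot: [[-0.089, 0.996, 0.0], [0.996, 0.089, 0.0], [0.0, 0.0, -1.0]]
wrist_force: [-1.9, -0.9, -0.4]
width: 0.0177
grasp_force: 30.0
```

```bash
python3 -c "
from h import *
F=[]
for i in range(6): manip.snapshot('top');F.append(manip.sense()['wrist_force'])
print(np.mean(F,0))
go([.4907,.3900,.1335],5.1)"
```

```text
[-0.28942629 -0.34575808 -0.35808069]
t 25.55 tcp [0.4913 0.3904 0.1337] w 0.0176 F [ 0.14  0.01 -0.27]
d cm [-0.03 -0.07  0.02] r [ 0. -0. -0.]
```

Emit:
{"api": "jog_arm", "payload": {"steps": [{"dx":0,"dy":0,"dz":0.05,"rx":0,"ry":0,"rz":0,"jaw":0},{"dx":0,"dy":0,"dz":0.05,"rx":0,"ry":0,"rz":0,"jaw":0},{"dx":0,"dy":0,"dz":0.05,"rx":0,"ry":0,"rz":0,"jaw":0.3},{"dx":0,"dy":0,"dz":0.05,"rx":0,"ry":0,"rz":0,"jaw":0.6},{"dx":0,"dy":0,"dz":0.05,"rx":0,"ry":0,"rz":0,"jaw":0.8},{"dx":0,"dy":0,"dz":0.05,"rx":0,"ry":0,"rz":0,"jaw":0.8},{"dx":0,"dy":0,"dz":0.05,"rx":0,"ry":0,"rz":0,"jaw":0.8},{"dx":0,"dy":0,"dz":0.05,"rx":0,"ry":0,"rz":0,"jaw":0.8}]}}

```text
time_s: 26.22
tool_pos: [0.4914, 0.3904, 0.1331]
ee_rot: [[-0.089, 0.996, 0.0], [0.996, 0.089, 0.0], [0.0, 0.0, -1.0]]
wrist_force: [-0.2, 0.3, -0.0]
width: 0.0543
grasp_force: 0.0
```

Emit:
{"api": "jog_arm", "payload": {"steps": [{"dx":0,"dy":0,"dz":0,"rx":0,"ry":0,"rz":0,"jaw":0.8},{"dx":0,"dy":0,"dz":0,"rx":0,"ry":0,"rz":0,"jaw":0.8},{"dx":0,"dy":0,"dz":0,"rx":0,"ry":0,"rz":0,"jaw":0.8},{"dx":0,"dy":0,"dz":-0.5,"rx":0,"ry":0,"rz":0,"jaw":0.8},{"dx":0,"dy":0,"dz":-2,"rx":0,"ry":0,"rz":0,"jaw":0.8},{"dx":0,"dy":0,"dz":-4.5,"rx":0,"ry":0,"rz":0,"jaw":0.8},{"dx":0,"dy":0,"dz":-8,"rx":0,"ry":0,"rz":0,"jaw":0.8},{"dx":0,"dy":0,"dz":-11.5,"rx":0,"ry":0,"rz":0,"jaw":0.8}]}}

```text
time_s: 26.88
tool_pos: [0.4908, 0.3899, 0.2492]
ee_rot: [[-0.089, 0.996, -0.001], [0.996, 0.089, -0.001], [-0.001, -0.002, -1.0]]
wrist_force: [0.1, 0.6, -0.2]
width: 0.0702
grasp_force: 0.0
```

Emit:
{"api": "jog_arm", "payload": {"steps": [{"dx":-3,"dy":0,"dz":-2,"rx":0,"ry":0,"rz":0,"jaw":0.8},{"dx":-7,"dy":0,"dz":-2,"rx":0,"ry":0,"rz":0,"jaw":0.8},{"dx":-11,"dy":0,"dz":-2,"rx":0,"ry":0,"rz":0,"jaw":0.8},{"dx":-15,"dy":0,"dz":-2,"rx":0,"ry":0,"rz":0,"jaw":0.8},{"dx":-19,"dy":0,"dz":-2,"rx":0,"ry":0,"rz":0,"jaw":0.8},{"dx":-23,"dy":0,"dz":-2,"rx":0,"ry":0,"rz":0,"jaw":0.8},{"dx":-27,"dy":0,"dz":-2,"rx":0,"ry":0,"rz":0,"jaw":0.8},{"dx":-30,"dy":0,"dz":-2,"rx":0,"ry":0,"rz":0,"jaw":0.8}]}}

```text
time_s: 27.55
tool_pos: [0.518, 0.0878, 0.2686]
ee_rot: [[-0.086, 0.996, 0.001], [0.996, 0.086, -0.001], [-0.001, 0.0, -1.0]]
wrist_force: [0.6, 0.4, -0.5]
width: 0.07
grasp_force: 0.0
```

Emit:
{"api": "jog_arm", "payload": {"steps": [{"dx":-3,"dy":0,"dz":0,"rx":0,"ry":0,"rz":0,"jaw":0.8},{"dx":-7,"dy":0,"dz":0,"rx":0,"ry":0,"rz":0,"jaw":0.8},{"dx":-11,"dy":0,"dz":0,"rx":0,"ry":0,"rz":0,"jaw":0.8},{"dx":-15,"dy":0,"dz":0,"rx":0,"ry":0,"rz":0,"jaw":0.8},{"dx":-19,"dy":0,"dz":0,"rx":0,"ry":0,"rz":0,"jaw":0.8},{"dx":-22,"dy":0,"dz":0,"rx":0,"ry":0,"rz":0,"jaw":0.8},{"dx":-24,"dy":0,"dz":0,"rx":0,"ry":0,"rz":0,"jaw":0.8},{"dx":-24,"dy":0,"dz":0,"rx":0,"ry":0,"rz":0,"jaw":0.8}]}}

```text
time_s: 28.22
tool_pos: [0.5389, -0.1534, 0.2682]
ee_rot: [[-0.081, 0.997, -0.0], [0.997, 0.081, -0.002], [-0.002, -0.0, -1.0]]
wrist_force: [-0.4, 0.3, -0.5]
width: 0.0702
grasp_force: 0.0
```

Run:
```python
from h import *
s=manip.sense();print(s['time_s'],s['tool_pos'],s['width'],s['wrist_force'])
T=manip.snapshot('top')
r=cv2.minAreaRect(big(hsv(T,(0,150,80),(8,255,255),(70,270,140,305))));w=onz('top',cv2.boxPoints(r),.163)
print('handle',w.mean(0),[round(np.linalg.norm(w[i]-w[i-1]),4) for i in range(4)],r)
o=hsv(T,(5,120,60),(25,255,255),(255,200,365,295));c=big(o);e=cv2.minEnclosingCircle(c);p=onz('top',[e[0]],.035)[0]
y=np.array([.048,.9988]);x=np.array([.9988,-.048]);d=p[:2]-[.568,.0429];print('element',p,'r px',e[1],e[1]/515,'in tray',d@x,d@y)
T0=cv2.imread('pics/top0.png');m=cv2.absdiff(T,T0).max(2)>50
n,_,st,ce=cv2.connectedComponentsWithStats(cv2.morphologyEx(m.astype(np.uint8),cv2.MORPH_OPEN,np.ones((3,3))))
print([(st[i].tolist()) for i in range(1,n) if st[i][4]>15])
```

```text
28.2167 [ 0.53892081 -0.15338216  0.26819951] 0.0701645670884397 [-0.36952969  0.27835604 -0.53334763]
handle [0.49113309 0.38870504 0.163     ] [np.float64(0.0168), np.float64(0.0714), np.float64(0.0168), np.float64(0.0713)] ((106.51502227783203, 287.1726379394531), (9.875775337219238, 41.712158203125), 85.03025817871094)
element [0.56806914 0.09045335 0.035     ] r px 16.639698028564453 0.03231009325934845 in tray -0.0022135083100680254 0.04749960327446658
[[427, 169, 171, 311, 20215], [593, 180, 14, 34, 248], [429, 216, 16, 17, 116], [270, 236, 31, 32, 780], [436, 238, 6, 12, 64], [609, 254, 7, 4, 28], [595, 265, 4, 6, 21], [598, 276, 30, 102, 462], [436, 280, 5, 4, 17], [436, 292, 5, 6, 27], [598, 423, 6, 5, 28], [526, 460, 66, 20, 818]]
```

The handle is back where it hung (within about 1 mm), the element is a round cap at tray (-2, +47) mm, and nothing else in the picture changed except the arm. Handing in.

```bash
python3 -c "
from plant import manip
print(manip.finish_job())"
```

```text
the job is handed in; nothing more can be done
None
```

The short element stands upright and unhooked in the tray and the hook tool hangs back in its slot, handed in at about 28 s with no verdict shown; I viewed 11 pictures against the limit of 10, and checked the final state only by measurement, with the arm hiding the view around the housing.

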